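# Burn-in stack: heft the look-alike power modules and stack the loaded ones

### The arm

A 6-joint arm with a two-finger parallel gripper is mounted at the origin on a cart in front of the work surface, level with it; the furniture and walls round the work are solid. World frame = base frame: x ahead of the robot, y to its left, z up, the work surface at z = 0. Lengths are in m, angles in rad, forces in N, time in s.
With the tool pointing down it reaches from about 0.425 to 0.95 m from the base axis. Payload 14.7 kg.
Tool frame: the origin (TCP) lies on the mounting face of the last link; the fingertips stand 173 mm ahead of it and the grasp point (between the pads) lies 155 mm ahead of it; z points along the fingers, y is the line along which they close (so a half turn about z gives the same grasp; the last joint's range is limited). The gripper opens to 85 mm and grips with 20 to 120 N. Pads are 22 mm wide; open, the fingers measure 114 mm over their backs; the gripper's body (76 mm by 85 mm) begins 54 mm behind the grasp point. The pads swing forward as they close: fully open they stand 13 mm farther back than shut.
Start: joints at [-1.2, 0.48, 1.596, -0, 1.065, -0.047], TCP at [0.264, -0.594, 0.405] pointing down, gripper open.
Joint ranges: [-2.75, 2.75], [-0.82, 2.05], [0.23, 2.67], [-1.56, 4.7], [0.09, 2.69], [-2.92, 2.92]. Speed limits (rad/s): [1.89, 1.89, 2.39, 3.01, 3.01, 3.01].

### API

Orientations are given as a 3x3 rotation matrix whose columns are the frame's x, y, z axes.
In Python, from workcell import bot gives the robot as it stands.
- The arm moves only by the shell command python3 -m pendant 'ROWS' [FORCE]. ROWS is JSON, a list of rows, each an object with "delta_rot": the turn, a rotation vector about the tool's x, y, z in rad, a list of three; "offset": the shift along the tool's x, y, z in mm, a list of three; "claw": the finger opening in mm, from 0 to 85.4. A call has 1 to 12 rows; each row shifts and turns the commanded pose from where the row before left it, along the tool's axes as they then stand; what a row does not reach is not made up. A row lasts 1/12 s, in which the tool goes at most 41.7 mm and 7.16 degrees, less where a joint would pass 70% of its speed; a pose out of reach is approached as far as the arm can. A call with a gripper value outside its range is refused whole. The fingers move at their own pace and stop on an object; FORCE is the grip in N (left out, the last holds). Time passes only in rows, so rows that do not move let the fingers close. It gives the time, the measured TCP pose, the force, the opening and the grip force at its end, in the units of the state.
- bot.read_state(): the state, without advancing time (a new reading comes with each control period).
- bot.read_camera(name): name is "scene" or "top" or "wrist"; returns the picture (400x640x3 uint8, red, green, blue); there is no depth.
- bot.camera_info(name): a dict with "mtx" (3x3 intrinsics, pixels), "extrinsics" (4x4, takes a point from camera to world coordinates); the wrist camera has in their place "mount" (4x4, takes a point from camera to tool coordinates, whose origin is the TCP and whose axes are the flange's). Camera axes: x right, y up, looking along -z (the intrinsics and any distortion apply to the point x, -y, -z); pixel columns grow to the right and rows downward; lengths in m; the calibration is good to about 2 mm. A picture is of the moment at which its call begins: read the wrist's pose just before it. camera_info takes no time and is no camera call.
- bot.close_job(): hands the job in; it is judged then, once.
The state is a dict: "time": time; "joint_positions": joint angles; "dq": joint speeds; "joint_efforts": joint torques, N m; "tcp_pos": TCP position; "tool_rot": TCP orientation; "ft_force": force on the tool from outside, world axes, zero at the start; "moment": the same for the moment, N m; "finger_gap": finger opening in m; "finger_force": force on a finger pad.
Only numpy, scipy, OpenCV 4.12 (cv2) and the standard library are available. Lean on these libraries where they do the work, as an engineer would, in place of code of your own. Each camera call takes 0.05 s, during which the arm holds its last target. There are 200 camera calls.

### The job

Two of these look-alike sealed power modules have their transformer inside and are heavy, the others are empty shells: lift them to feel which is which. Stack the two heavy ones squarely on one another in the pocket of the burn-in jig, in either order, and lay every empty one flat, beside one another, on the rubber mat. When all are sorted set the heat sink on top of the stack, fins up, centred and square with the jig, and last of all push the jig's contact slide in until it meets its stop; leave the screwdriver, pliers and tape where they are.

Things in the scene. Friction and masses are not known exactly. Their poses are not given: they have to be found in the camera images.
- module_a_center (a point): sealed grey power-supply module, a flat box 60 (x) x 90 (y) x 24 (z) mm with white blank plate on top; point at its centre, z up, y along its 90 mm length. All look alike; some may be absent. One with its transformer inside weighs 0.50 to 0.62 kg, an empty shell 0.10 to 0.12 kg
- module_b_center (a point): sealed grey power-supply module, a flat box 60 (x) x 90 (y) x 24 (z) mm with white blank plate on top; point at its centre, z up, y along its 90 mm length. All look alike; some may be absent. One with its transformer inside weighs 0.50 to 0.62 kg, an empty shell 0.10 to 0.12 kg
- module_c_center (a point): sealed grey power-supply module, a flat box 60 (x) x 90 (y) x 24 (z) mm with white blank plate on top; point at its centre, z up, y along its 90 mm length. All look alike; some may be absent. One with its transformer inside weighs 0.50 to 0.62 kg, an empty shell 0.10 to 0.12 kg
- module_d_center (a point): sealed grey power-supply module, a flat box 60 (x) x 90 (y) x 24 (z) mm with white blank plate on top; point at its centre, z up, y along its 90 mm length. All look alike; some may be absent. One with its transformer inside weighs 0.50 to 0.62 kg, an empty shell 0.10 to 0.12 kg
- module_e_center (a point): sealed grey power-supply module, a flat box 60 (x) x 90 (y) x 24 (z) mm with white blank plate on top; point at its centre, z up, y along its 90 mm length. All look alike; some may be absent. One with its transformer inside weighs 0.50 to 0.62 kg, an empty shell 0.10 to 0.12 kg
- heat_sink_center (a point): aluminium heat sink with upright fins, 60 (x) x 64 (y) x 30 (z) mm, 0.12 kg, solid enough to grip across its 60 mm; point at its centre, z up (fins up), y along its 64 mm side. Starts among the modules
- jig_pocket (a point): burn-in jig, fixed: base plate 110 x 200 x 12 mm with an open pocket, 66 (x) x 96 (y) mm inside, between four steel corner angles standing 46 mm over its floor (54 mm with the flared lips); long sides open for 68 mm between them, for fingers. Point: middle of the pocket floor (12 mm over the bench); y along the pocket towards the slide, z up. Two stacked modules stand 48 mm over the floor
- contact_slide (a joint): black contact slide on the jig, beyond the +y end of the pocket: 0 = fully out, 0.030 m = in, at its stop; it moves along the jig's -y (towards the pocket), about 2 N of friction, stays where it is left. It does not touch the stack. Near out at the start
- slide_tab (a point): top middle of the slide's upright tab, 36 (jig x) x 8 (jig y) mm, 62 mm tall (its top 74 mm over the bench); axes as the jig's. Push it on its outer (+y) face towards -y; the bench behind it is free
- mat: the rubber mat itself, origin under its middle; it must carry only empty shells
- mat_center (a point): black rubber mat, fixed, 150 (x) x 280 (y) x 3 mm, at the left; point at the middle of its top, z up
- driver_blue: bystander, to be left where it lies: blue screwdriver, 190 mm long, 26 mm thick, lying far to the right; origin under its middle, shaft to -y
- long_nose: bystander, to be left where it lies: red pliers, 168 x 57 x 14 mm, lying flat; origin under the middle, jaws to +x
- tape_black: bystander, to be left where it lies: roll of black tape, 60 mm across, 18 mm high, near the front edge; origin under its middle

How it is judged:
By the outcome, as a careful person would: the job done as asked, in the order asked, and still so for the second after the job is handed in, with the robot touching nothing.
Of module_d, module_e only 1 to 2 are there at a start; the rules pass over those that are not, and their reading is None.
Of core_a, core_b, core_c only 2 to 2 are there at a start; the rules pass over those that are not, and their reading is None.
At some moment in a run one of module_a, module_b, module_c, module_d, module_e, heat_sink may be knocked a few centimetres aside while the robot is not near it.
Once in a run the grip may slacken for a moment while it holds something.
It also fails if it takes over 210 s, if anything falls off the work surface, if the arm or the gripper's body presses on something with over 40 N, if the wrist force passes 120 N, or if a joint passes its speed limit or range.

## Working session

There is one attempt and no reset: what is moved stays moved. The work goes in short steps, Python scripts to look and compute and a shell command to move; the robot and the scene stay as the last step left them, time stands still between calls to the robot, and variables do not carry over. Pictures are saved under pics/ and viewed, at most 14 in all, crops included, and the job is handed in when it is done.

```bash
mkdir -p pics; ls
python3 - <<'E'
from workcell import bot
import cv2, numpy as np
np.set_printoptions(precision=4,suppress=True)
s=bot.read_state()
for k in s: print(k,s[k])
for n in("top","scene","wrist"):
    i=bot.camera_info(n); print(n,i)
for n in("top","scene"):
    cv2.imwrite(f"pics/{n}0.png",bot.read_camera(n)[:,:,::-1])
E
```

```text
pics
time 0.0
joint_positions [-1.1996  0.4808  1.5969 -0.      1.0651 -0.0466]
dq [-0.0006  0.0019 -0.0008 -0.0007  0.0005 -0.0004]
joint_efforts [  0.0021 -95.0652 -43.0187  -0.0001   0.0122  -0.    ]
tcp_pos [ 0.2637 -0.5939  0.4041]
tool_rot [[ 0.914   0.4057 -0.0005]
 [ 0.4057 -0.914   0.0011]
 [ 0.     -0.0012 -1.    ]]
ft_force [-0.4914 -0.0264 -0.4846]
moment [ 0.0217 -0.0021 -0.039 ]
finger_force 0.0
finger_gap 0.08568524395869992
top {'mtx': array([[402.039 ,   0.    , 324.7321],
       [  0.    , 402.039 , 200.0931],
       [  0.    ,   0.    ,   1.    ]]), 'extrinsics': array([[-0.0289,  0.9992, -0.0266,  0.5082],
       [-0.9994, -0.0284,  0.0209, -0.0553],
       [ 0.0201,  0.0272,  0.9994,  1.1528],
       [ 0.    ,  0.    ,  0.    ,  1.    ]])}
scene {'mtx': array([[502.5354,   0.    , 309.5554],
       [  0.    , 502.5354, 199.4451],
       [  0.    ,   0.    ,   1.    ]]), 'extrinsics': array([[ 0.4699,  0.3459, -0.8121, -0.7354],
       [-0.8827,  0.1879, -0.4307, -0.7402],
       [ 0.0037,  0.9193,  0.3936,  0.6911],
       [ 0.    ,  0.    ,  0.    ,  1.    ]])}
wrist {'mtx': array([[283.4883,   0.    , 319.0201],
       [  0.    , 283.4883, 201.3765],
       [  0.    ,   0.    ,   1.    ]]), 'mount': array([[ 0.0001,  0.9588,  0.284 ,  0.0721],
       [ 1.    , -0.0001, -0.    ,  0.001 ],
       [ 0.    ,  0.284 , -0.9588,  0.0312],
       [ 0.    ,  0.    ,  0.    ,  1.    ]])}
```

View pics/top0.png

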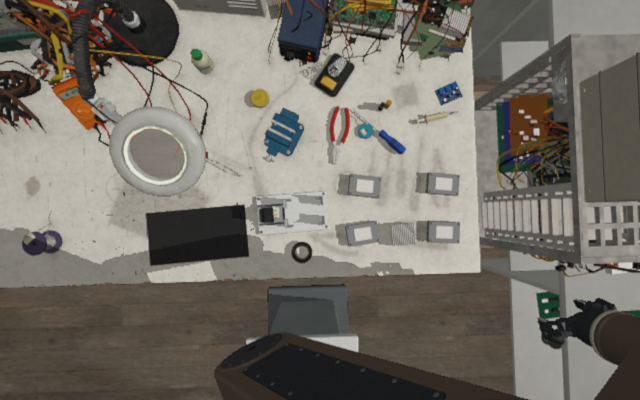

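View pics/scene0.png

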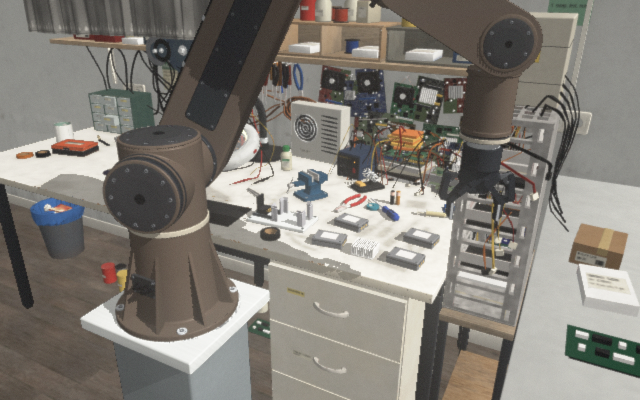

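The top view shows four modules at about (365,186), (439,184), (362,233) and (443,232). The heat sink is at (403,233), the jig at (290,212) with its slide on the left (+y world), the mat at (198,235) and the tape at (301,252).

```bash
cat > h.py <<'E'
from workcell import bot
import cv2, numpy as np
from scipy.spatial.transform import Rotation as R
np.set_printoptions(precision=4,suppress=True)
def cam(name,s=None):
    i=bot.camera_info(name); K=i["mtx"]
    if name=="wrist":
        s=s or bot.read_state(); T=np.eye(4); T[:3,:3]=s["tool_rot"]; T[:3,3]=s["tcp_pos"]; E=T@i["mount"]
    else: E=i["extrinsics"]
    return K,E
def w(px,z,c):
    K,E=c; px=np.atleast_2d(px).astype(float)
    d=np.c_[(px[:,0]-K[0,2])/K[0,0],-(px[:,1]-K[1,2])/K[1,1],-np.ones(len(px))]@E[:3,:3].T
    return E[:3,3]+d*((z-E[2,3])/d[:,2])[:,None]
def proj(p,c):
    K,E=c; q=(np.atleast_2d(p)-E[:3,3])@E[:3,:3]
    return np.c_[K[0,2]+K[0,0]*q[:,0]/-q[:,2],K[1,2]+K[1,1]*q[:,1]/q[:,2]]
def snap(name,fn=None):
    s=bot.read_state(); im=bot.read_camera(name)
    if fn: cv2.imwrite("pics/"+fn,im[:,:,::-1])
    return im,cam(name,s)
def rects(mask,z,c,amin=30):
    out=[]
    for k in cv2.findContours(mask.astype(np.uint8),cv2.RETR_EXTERNAL,cv2.CHAIN_APPROX_NONE)[0]:
        if len(k)<5 or cv2.contourArea(k)<amin: continue
        P=w(k[:,0],z,c)[:,:2]*1000
        (cx,cy),(a,b),t=cv2.minAreaRect(P.astype(np.float32))
        if a>b: t+=90   # t: direction of long side is t+90 -> heading of long side
        t=(t+90)%180
        out.append((k[:,0].mean(0).round(),cx,cy,min(a,b),max(a,b),t))
    return out
E
python3 - <<'E'
from h import *
im=cv2.imread("pics/top0.png")[:,:,::-1]; c=cam("top")
hsv=cv2.cvtColor(im,cv2.COLOR_RGB2HSV)
reg=np.zeros(im.shape[:2],bool); reg[165:260,335:470]=1
g=im[:,:,::-1].astype(int)
print(im[184,[345,350,352,355,366,385]],im[220,340:380:8], im[205,400])
v=hsv[:,:,2]
for r in rects((v<165)&reg,0.024,c): print(r)
reg2=np.zeros_like(reg);reg2[195:270,140:255]=1
for r in rects((v<60)&reg2,0.003,c,500): print("mat",r)
cv2.imwrite("pics/crop0.png",cv2.resize(im[165:265,240:470,::-1],None,fx=3.4,fy=3.4,interpolation=cv2.INTER_CUBIC))
E
```

```text
[[111 108 100]
 [118 118 117]
 [125 125 124]
 [124 124 124]
 [202 198 191]
 [157 152 141]] [[196 193 181]
 [199 195 184]
 [200 196 185]
 [179 175 164]
 [169 165 155]] [195 191 180]
(array([401., 233.]), 439.70831298828125, -279.9281005859375, 78.11238098144531, 350.8995056152344, 87.06539916992188)
(array([362., 186.]), 576.6158447265625, -185.8872528076172, 64.88462829589844, 139.25306701660156, 82.48260498046875)
(array([436., 185.]), 569.4720458984375, -395.79541015625, 80.25806427001953, 127.4114761352539, 86.17107391357422)
(array([401., 177.]), 596.0401611328125, -296.103515625, 17.020235061645508, 42.38920211791992, 178.03279876708984)
mat (array([197., 235.]), 451.3644104003906, 285.0971984863281, 146.61329650878906, 276.9379577636719, 93.59538888931274)
```

View pics/crop0.png

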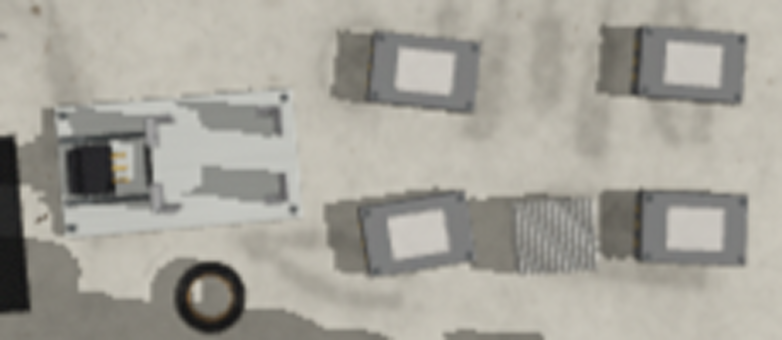

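The modules and jig are clear, with their shadows falling to +y. Next I'll get poses from the neutral-grey bodies, the white plates and the jig.

```bash
cat >> h.py <<'E'
def modules(im,c,z=0.024,roi=None,amin=30):
    m=im.astype(int); sat=m.max(2)-m.min(2); v=m.max(2)
    k=(sat<7)&(v>80)&(v<160)
    if roi: q=np.zeros(k.shape,bool); q[roi[1]:roi[3],roi[0]:roi[2]]=1; k&=q
    k=cv2.morphologyEx(k.astype(np.uint8),cv2.MORPH_OPEN,np.ones((3,3)))
    return rects(k,z,c,amin)
def go(x,y,z,head):
    """tool-frame offset (mm) and turn (rad about tool z) to TCP x,y,z (m) with tool y heading (deg, mod 180)"""
    s=bot.read_state(); Rm=s["tool_rot"]; 
    d=Rm.T@(np.array([x,y,z])-s["tcp_pos"])*1000
    h=np.degrees(np.arctan2(Rm[1,1],Rm[0,1])); t=(head-h+90)%180-90
    # residual tilt
    hr=np.radians(h+t); G=np.array([[-np.sin(hr),np.cos(hr),0],[np.cos(hr),np.sin(hr),0],[0,0,-1]]);G[:,0]=np.cross(G[:,1],G[:,2])
    rv=R.from_matrix(Rm.T@G).as_rotvec()
    print("now",s["tcp_pos"],"head %.2f"%h,"offset mm",d.round(1),"rotvec",rv.round(4),"t",round(s["time"],1))
    return d,rv
E
python3 - <<'E'
from h import *
im=cv2.imread("pics/top0.png")[:,:,::-1]; c=cam("top")
for r in modules(im,c,roi=(335,165,470,265)): print("mod",r)
m=im.astype(int)
k=(m.min(2)>203)&((m.max(2)-m.min(2))<9); q=np.zeros(k.shape,bool); q[180:245,245:335]=1
k=cv2.morphologyEx((k&q).astype(np.uint8),cv2.MORPH_CLOSE,np.ones((9,9)))
for r in rects(k,0.012,c,200): print("jig",r)
print(im[200,300],im[225,325],im[240,320])
go(0.57,-0.19,0.40,-7)
E
```

```text
mod (array([363., 233.]), 442.4093933105469, -181.9247283935547, 59.45179748535156, 89.73371887207031, 97.66510057449341)
mod (array([444., 232.]), 440.0877380371094, -412.6015625, 59.03253936767578, 85.18312072753906, 87.81706237792969)
mod (array([364., 186.]), 575.6033935546875, -191.48269653320312, 58.66950607299805, 88.48846435546875, 82.40959167480469)
mod (array([443., 184.]), 575.2155151367188, -415.1891174316406, 57.9572868347168, 86.92166900634766, 84.32421875)
[139 140 135] [157 158 154] [171 168 157]
now [ 0.2637 -0.5939  0.4041] head -66.06 offset mm [ 443.9 -244.9    4.4] rotvec [-0.001  -0.0006 -1.0308] t 0.1
```

```bash
python3 -m pendant '[{"offset":[36,-20,0],"delta_rot":[0,0,0],"claw":85},{"offset":[36,-20,0],"delta_rot":[0,0,0],"claw":85},{"offset":[36,-20,0],"delta_rot":[0,0,0],"claw":85},{"offset":[36,-20,0],"delta_rot":[0,0,0],"claw":85},{"offset":[36,-20,0],"delta_rot":[0,0,0],"claw":85},{"offset":[36,-20,0],"delta_rot":[0,0,0],"claw":85},{"offset":[36,-20,0],"delta_rot":[0,0,0],"claw":85},{"offset":[36,-20,0],"delta_rot":[0,0,0],"claw":85},{"offset":[36,-20,0],"delta_rot":[0,0,0],"claw":85},{"offset":[36,-20,0],"delta_rot":[0,0,0],"claw":85},{"offset":[36,-20,0],"delta_rot":[0,0,0],"claw":85},{"offset":[36,-20,0],"delta_rot":[0,0,0],"claw":85}]' 60
python3 -c "
from h import *
go(0.576,-0.191,0.40,-7.6)"
```

```text
time: 1.1
tcp_pos: [0.562, -0.1975, 0.4046]
tool_rot: [[0.914, 0.406, -0.0], [0.406, -0.914, 0.0], [-0.0, -0.0, -1.0]]
ft_force: [0.7, -0.3, -0.2]
finger_gap: 0.0852
finger_force: 0.0
now [ 0.562  -0.1975  0.4046] head -66.06 offset mm [15.4 -0.3  4.5] rotvec [-0.0004  0.0001 -1.0203] t 1.1
```

Next I turn 1.02 rad in 9 rows, shift a little and descend to z 0.30.

```bash
python3 -m pendant '[{"offset":[15,0,10],"delta_rot":[0,0,-0.1],"claw":85},{"offset":[0,0,10],"delta_rot":[0,0,-0.115],"claw":85},{"offset":[0,0,10],"delta_rot":[0,0,-0.115],"claw":85},{"offset":[0,0,10],"delta_rot":[0,0,-0.115],"claw":85},{"offset":[0,0,10],"delta_rot":[0,0,-0.115],"claw":85},{"offset":[0,0,10],"delta_rot":[0,0,-0.115],"claw":85},{"offset":[0,0,10],"delta_rot":[0,0,-0.115],"claw":85},{"offset":[0,0,10],"delta_rot":[0,0,-0.115],"claw":85},{"offset":[0,0,10],"delta_rot":[0,0,-0.115],"claw":85},{"offset":[0,0,10],"delta_rot":[0,0,0],"claw":85},{"offset":[0,0,0],"delta_rot":[0,0,0],"claw":85},{"offset":[0,0,0],"delta_rot":[0,0,0],"claw":85}]'
python3 -c "
from h import *
im,c=snap('wrist','w1.png')
for r in modules(im,c,amin=300): print(r)
go(0.576,-0.191,0.175,-7.6)"
```

```text
time: 2.1
tcp_pos: [0.5748, -0.1933, 0.3042]
tool_rot: [[0.137, 0.991, -0.001], [0.991, -0.137, 0.001], [0.0, -0.001, -1.0]]
ft_force: [-0.2, -0.5, 0.7]
finger_gap: 0.0851
finger_force: 0.0
(array([176., 203.]), 442.9815673828125, -181.773681640625, 57.327125549316406, 87.43098449707031, 97.57412004470825)
(array([322., 191.]), 576.6011962890625, -191.37106323242188, 57.82448959350586, 85.89421081542969, 82.15055084228516)
(array([249.,  32.]), 535.6612548828125, -52.479949951171875, 40.371307373046875, 44.90530014038086, 82.1393051147461)
(array([178.,  48.]), 484.071044921875, -52.86261749267578, 55.985191345214844, 68.05751037597656, 33.142730712890625)
now [ 0.575  -0.1934  0.3048] head -7.82 offset mm [  2.5   0.7 129.8] rotvec [-0.0003 -0.0001 -0.0038] t 2.1
```

View pics/w1.png

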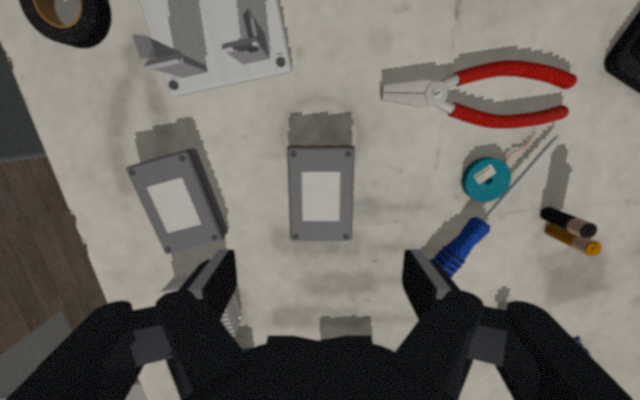

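The wrist view shows the first module at (322,191), agreeing with the top camera to 1–2 mm, and the way down is clear. Descend and close.

```bash
python3 -m pendant '[{"offset":[2,1.5,30],"delta_rot":[0,0,0],"claw":85},{"offset":[0,0,30],"delta_rot":[0,0,0],"claw":85},{"offset":[0,0,30],"delta_rot":[0,0,0],"claw":85},{"offset":[0,0,25],"delta_rot":[0,0,0],"claw":85},{"offset":[0,0,15],"delta_rot":[0,0,0],"claw":85},{"offset":[0,0,0],"delta_rot":[0,0,0],"claw":85},{"offset":[0,0,0],"delta_rot":[0,0,0],"claw":50},{"offset":[0,0,0],"delta_rot":[0,0,0],"claw":50},{"offset":[0,0,0],"delta_rot":[0,0,0],"claw":50},{"offset":[0,0,0],"delta_rot":[0,0,0],"claw":50},{"offset":[0,0,0],"delta_rot":[0,0,0],"claw":50},{"offset":[0,0,0],"delta_rot":[0,0,0],"claw":50}]' 60
python3 -m pendant '[{"offset":[0,0,0],"delta_rot":[0,0,0],"claw":50},{"offset":[0,0,-5],"delta_rot":[0,0,0],"claw":50},{"offset":[0,0,-10],"delta_rot":[0,0,0],"claw":50},{"offset":[0,0,-10],"delta_rot":[0,0,0],"claw":50},{"offset":[0,0,0],"delta_rot":[0,0,0],"claw":50},{"offset":[0,0,0],"delta_rot":[0,0,0],"claw":50},{"offset":[0,0,0],"delta_rot":[0,0,0],"claw":50},{"offset":[0,0,0],"delta_rot":[0,0,0],"claw":50}]' 60
```

```text
time: 3.15
tcp_pos: [0.5773, -0.1918, 0.1766]
tool_rot: [[0.133, 0.991, 0.002], [0.991, -0.133, -0.001], [-0.001, 0.003, -1.0]]
ft_force: [-1.1, 0.5, 9.1]
finger_gap: 0.0588
finger_force: 65.5
time: 3.82
tcp_pos: [0.5765, -0.1915, 0.1995]
tool_rot: [[0.133, 0.991, -0.0], [0.991, -0.133, 0.0], [0.0, -0.0, -1.0]]
ft_force: [-0.1, 0.3, -1.2]
finger_gap: 0.0588
finger_force: 64.7
```

Empty: about 1.2 N. It goes to the mat at (0.455, 0.215). I rise first, then cross.

```bash
python3 -m pendant '[{"offset":[0,0,-30],"delta_rot":[0,0,0],"claw":50},{"offset":[0,0,-40],"delta_rot":[0,0,0],"claw":50},{"offset":[0,0,-30],"delta_rot":[0,0,0],"claw":50},{"offset":[35,-16,0],"delta_rot":[0,0,0],"claw":50},{"offset":[35,-16,0],"delta_rot":[0,0,0],"claw":50},{"offset":[35,-16,0],"delta_rot":[0,0,0],"claw":50},{"offset":[35,-16,0],"delta_rot":[0,0,0],"claw":50},{"offset":[35,-16,0],"delta_rot":[0,0,0],"claw":50},{"offset":[35,-16,0],"delta_rot":[0,0,0],"claw":50},{"offset":[35,-16,0],"delta_rot":[0,0,0],"claw":50},{"offset":[35,-16,0],"delta_rot":[0,0,0],"claw":50},{"offset":[35,-16,0],"delta_rot":[0,0,0],"claw":50}]'
python3 -m pendant '[{"offset":[35,-16,0],"delta_rot":[0,0,0],"claw":50},{"offset":[35,-16,0],"delta_rot":[0,0,-0.1],"claw":50},{"offset":[0,0,0],"delta_rot":[0,0,-0.095],"claw":50},{"offset":[0,0,0],"delta_rot":[0,0,0],"claw":50},{"offset":[0,0,0],"delta_rot":[0,0,0],"claw":50}]'
python3 -c "
from h import *
im,c=snap('wrist','w2.png')
m=im.max(2)<45
print([r for r in rects(m,0.003,c,5000)])
go(0.4554,0.215,0.185,3.6)"
```

```text
time: 4.82
tcp_pos: [0.4747, 0.1413, 0.2994]
tool_rot: [[0.133, 0.991, -0.001], [0.991, -0.133, -0.0], [-0.0, -0.001, -1.0]]
ft_force: [0.7, 0.7, -0.4]
finger_gap: 0.0588
finger_force: 65.5
time: 5.23
tcp_pos: [0.4531, 0.2134, 0.2994]
tool_rot: [[-0.06, 0.998, -0.001], [0.998, 0.06, -0.0], [-0.0, -0.001, -1.0]]
ft_force: [-0.1, 0.4, -0.1]
finger_gap: 0.0584
finger_force: 65.5
[(array([324., 343.]), 462.39593505859375, 52.240631103515625, 199.31993103027344, 729.7753295898438, 3.435802459716797), (array([356.,  35.]), 477.31085205078125, 347.9596252441406, 58.04494857788086, 83.92408752441406, 3.4636070728302)]
now [0.4534 0.2129 0.2994] head 3.34 offset mm [  2.1   2.2 114.4] rotvec [-0.0005  0.0003 -0.0045] t 5.3
```

View pics/w2.png

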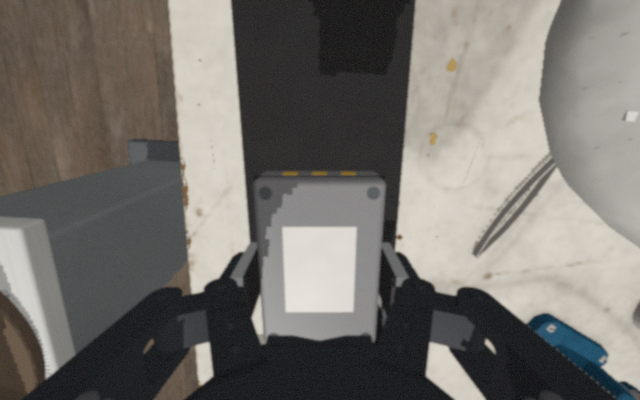

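The module hangs straight, centred over the mat (mat columns 240–410, module 255–385). Lower to 0.180 and release.

```bash
python3 -m pendant '[{"offset":[2,2,35],"delta_rot":[0,0,0],"claw":50},{"offset":[0,0,35],"delta_rot":[0,0,0],"claw":50},{"offset":[0,0,30],"delta_rot":[0,0,0],"claw":50},{"offset":[0,0,15],"delta_rot":[0,0,0],"claw":50},{"offset":[0,0,4],"delta_rot":[0,0,0],"claw":50},{"offset":[0,0,0],"delta_rot":[0,0,0],"claw":50},{"offset":[0,0,0],"delta_rot":[0,0,0],"claw":50},{"offset":[0,0,0],"delta_rot":[0,0,0],"claw":85},{"offset":[0,0,0],"delta_rot":[0,0,0],"claw":85},{"offset":[0,0,0],"delta_rot":[0,0,0],"claw":85},{"offset":[0,0,0],"delta_rot":[0,0,0],"claw":85},{"offset":[0,0,-20],"delta_rot":[0,0,0],"claw":85}]'
python3 -m pendant '[{"offset":[0,0,-40],"delta_rot":[0,0,0],"claw":85},{"offset":[0,0,-40],"delta_rot":[0,0,0],"claw":85},{"offset":[0,0,-20],"delta_rot":[0,0,0],"claw":85}]'
python3 -c "
from h import *
im,c=snap('wrist')
for r in modules(im,c,z=0.027,amin=2000): print(r)
im,c=snap('top','top1.png')
for r in modules(im,c,roi=(335,165,470,265)): print('mod',r)
go(0.453,-0.182,0.30,7.6)"
```

```text
time: 6.28
tcp_pos: [0.4543, 0.215, 0.1988]
tool_rot: [[-0.061, 0.998, -0.004], [0.998, 0.061, -0.001], [-0.001, -0.004, -1.0]]
ft_force: [-0.8, -1.3, -0.1]
finger_gap: 0.085
finger_force: 0.0
time: 6.53
tcp_pos: [0.4557, 0.2157, 0.3044]
tool_rot: [[-0.062, 0.998, 0.003], [0.998, 0.062, 0.001], [0.001, 0.003, -1.0]]
ft_force: [2.0, 0.7, 0.2]
finger_gap: 0.0847
finger_force: 0.0
(array([318., 197.]), 455.78570556640625, 215.37335205078125, 59.528770446777344, 88.45783233642578, 93.40019345283508)
(array([ 92., 233.]), 249.1707763671875, 154.800537109375, 143.06619262695312, 227.53424072265625, 29.312524795532227)
mod (array([406., 238.]), 423.7737121582031, -304.3505859375, 25.269838333129883, 28.203384399414062, 88.2760009765625)
mod (array([363., 233.]), 442.4030456542969, -181.9082489013672, 59.4281120300293, 89.75887298583984, 97.73837566375732)
mod (array([444., 232.]), 440.0401611328125, -412.5997619628906, 58.98042297363281, 85.18312072753906, 87.81706237792969)
mod (array([443., 184.]), 575.708984375, -414.8033752441406, 59.37786102294922, 85.4127426147461, 87.82097625732422)
now [0.4562 0.216  0.3044] head 3.54 offset mm [-397.   -27.8    3.5] rotvec [ 0.0061 -0.0018 -0.0708] t 6.6
```

```bash
python3 -m pendant '[{"offset":[-36,-3.5,0],"delta_rot":[0,0,0],"claw":85},{"offset":[-36,-3.5,0],"delta_rot":[0,0,0],"claw":85},{"offset":[-36,-3.5,0],"delta_rot":[0,0,0],"claw":85},{"offset":[-36,-3.5,0],"delta_rot":[0,0,0],"claw":85},{"offset":[-36,-3.5,0],"delta_rot":[0,0,0],"claw":85},{"offset":[-36,-3.5,0],"delta_rot":[0,0,0],"claw":85},{"offset":[-36,-3.5,0],"delta_rot":[0,0,0],"claw":85},{"offset":[-36,-3.5,0],"delta_rot":[0,0,0],"claw":85},{"offset":[-36,-3.5,0],"delta_rot":[0,0,0],"claw":85},{"offset":[-36,-3.5,0],"delta_rot":[0,0,0],"claw":85},{"offset":[-36,-3,0],"delta_rot":[0,0,-0.071],"claw":85},{"offset":[0,0,0],"delta_rot":[0,0,0],"claw":85}]'
python3 -m pendant '[{"offset":[0,0,0],"delta_rot":[0,0,0],"claw":85}]' >/dev/null
python3 -c "
from h import *
im,c=snap('wrist')
for r in modules(im,c,amin=2000): print(r)
go(0.4427,-0.182,0.178,7.65)"
```

```text
time: 7.63
tcp_pos: [0.4419, -0.1872, 0.3004]
tool_rot: [[-0.135, 0.991, 0.001], [0.991, 0.135, -0.001], [-0.002, 0.001, -1.0]]
ft_force: [0.5, 0.3, 0.3]
finger_gap: 0.0848
finger_force: 0.0
(array([319., 192.]), 441.6160888671875, -181.58807373046875, 58.798866271972656, 86.7308349609375, 97.22296571731567)
(array([406.,  34.]), 490.5939025878906, -47.044166564941406, 40.349266052246094, 59.94290542602539, 87.02129364013672)
(array([14., 67.]), 186.56541442871094, -107.16749572753906, 25.293373107910156, 96.07611083984375, 89.69503784179688)
now [ 0.4413 -0.1826  0.3001] head 7.46 offset mm [  0.3   1.6 122.1] rotvec [-0.0009 -0.0007 -0.0033] t 7.8
```

```bash
python3 -m pendant '[{"offset":[1,1,30],"delta_rot":[0,0,0],"claw":85},{"offset":[0,0,30],"delta_rot":[0,0,0],"claw":85},{"offset":[0,0,30],"delta_rot":[0,0,0],"claw":85},{"offset":[0,0,20],"delta_rot":[0,0,0],"claw":85},{"offset":[0,0,12],"delta_rot":[0,0,0],"claw":85},{"offset":[0,0,0],"delta_rot":[0,0,0],"claw":85},{"offset":[0,0,0],"delta_rot":[0,0,0],"claw":50},{"offset":[0,0,0],"delta_rot":[0,0,0],"claw":50},{"offset":[0,0,0],"delta_rot":[0,0,0],"claw":50},{"offset":[0,0,0],"delta_rot":[0,0,0],"claw":50},{"offset":[0,0,0],"delta_rot":[0,0,0],"claw":50},{"offset":[0,0,0],"delta_rot":[0,0,0],"claw":50}]' 70
python3 -m pendant '[{"offset":[0,0,0],"delta_rot":[0,0,0],"claw":50},{"offset":[0,0,-5],"delta_rot":[0,0,0],"claw":50},{"offset":[0,0,-10],"delta_rot":[0,0,0],"claw":50},{"offset":[0,0,-10],"delta_rot":[0,0,0],"claw":50},{"offset":[0,0,0],"delta_rot":[0,0,0],"claw":50},{"offset":[0,0,0],"delta_rot":[0,0,0],"claw":50},{"offset":[0,0,0],"delta_rot":[0,0,0],"claw":50},{"offset":[0,0,0],"delta_rot":[0,0,0],"claw":50}]' 70
```

```text
time: 8.77
tcp_pos: [0.4427, -0.1806, 0.1799]
tool_rot: [[-0.133, 0.991, 0.001], [0.991, 0.133, -0.0], [-0.0, 0.001, -1.0]]
ft_force: [-0.5, 6.6, 7.6]
finger_gap: 0.0585
finger_force: 75.5
time: 9.43
tcp_pos: [0.4425, -0.181, 0.2036]
tool_rot: [[-0.133, 0.991, -0.0], [0.991, 0.133, 0.0], [0.0, -0.0, -1.0]]
ft_force: [0.1, -0.1, -6.5]
finger_gap: 0.0586
finger_force: 78.1
```

Heavy: 6.5 N. I rise and stop short of the jig so the wrist camera can look at it.

```bash
python3 -m pendant '[{"offset":[0,0,-30],"delta_rot":[0,0,0],"claw":50},{"offset":[0,0,-35],"delta_rot":[0,0,0],"claw":50},{"offset":[0,0,-35],"delta_rot":[0,0,0],"claw":50},{"offset":[0,0,-30],"delta_rot":[0,0,0],"claw":50},{"offset":[25,28,0],"delta_rot":[0,0,0],"claw":50},{"offset":[28,28,0],"delta_rot":[0,0,0],"claw":50},{"offset":[0,0,0],"delta_rot":[0,0,0],"claw":50},{"offset":[0,0,0],"delta_rot":[0,0,0],"claw":50},{"offset":[0,0,0],"delta_rot":[0,0,0],"claw":50}]'
python3 -c "
from h import *
im,c=snap('wrist','w3.png')
np.savez('w3.npz',K=c[0],E=c[1])
print(c[1][:3,3])
t,ct=snap('top','top2.png')
print(w([[292,213]],0.012,ct))
"
```

```text
time: 10.18
tcp_pos: [0.4908, -0.1206, 0.3331]
tool_rot: [[-0.134, 0.991, -0.002], [0.991, 0.134, 0.0], [0.001, -0.001, -1.0]]
ft_force: [-1.1, -0.4, -6.7]
finger_gap: 0.0582
finger_force: 84.1
[ 0.4811 -0.0499  0.3019]
[[0.5047 0.0146 0.012 ]]
```

View pics/w3.png

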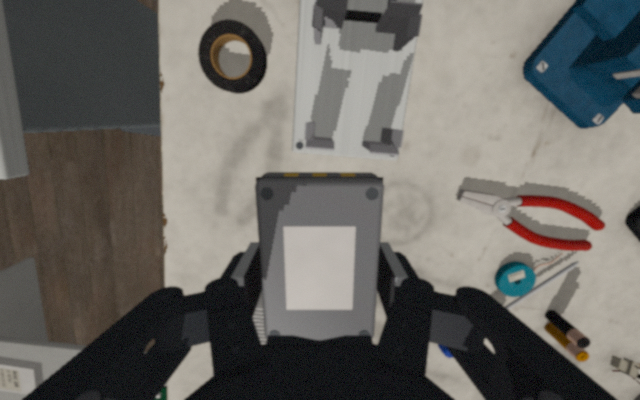

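The view shows the jig's near edge at row 155, with its pocket corners at (320,135) and (385,140), but it cuts off the far part. I rise 90 mm for a full view.

```bash
python3 -m pendant '[{"offset":[0,0,-30],"delta_rot":[0,0,0],"claw":50},{"offset":[0,0,-30],"delta_rot":[0,0,0],"claw":50},{"offset":[10,0,-30],"delta_rot":[0,0,0],"claw":50},{"offset":[10,0,0],"delta_rot":[0,0,0],"claw":50},{"offset":[0,0,0],"delta_rot":[0,0,0],"claw":50},{"offset":[0,0,0],"delta_rot":[0,0,0],"claw":50},{"offset":[0,0,0],"delta_rot":[0,0,0],"claw":50}]'
python3 -c "
from h import *
im,c=snap('wrist','w4.png')
np.savez('w4.npz',K=c[0],E=c[1])
print(c[1][:3,3], proj([[.505,.015,.012]],c))
cr=im[0:180,260:440]
cv2.imwrite('pics/w4c.png',cv2.resize(cr[:,:,::-1],None,fx=3.33,fy=3.33,interpolation=cv2.INTER_CUBIC))
"
```

```text
time: 10.87
tcp_pos: [0.4879, -0.1016, 0.4226]
tool_rot: [[-0.132, 0.991, -0.002], [0.991, 0.132, 0.0], [0.001, -0.002, -1.0]]
ft_force: [0.0, -0.9, -6.4]
finger_gap: 0.0576
finger_force: 88.5
[ 0.4783 -0.0308  0.3914] [[345.4724  82.1818]]
```

View pics/w4c.png

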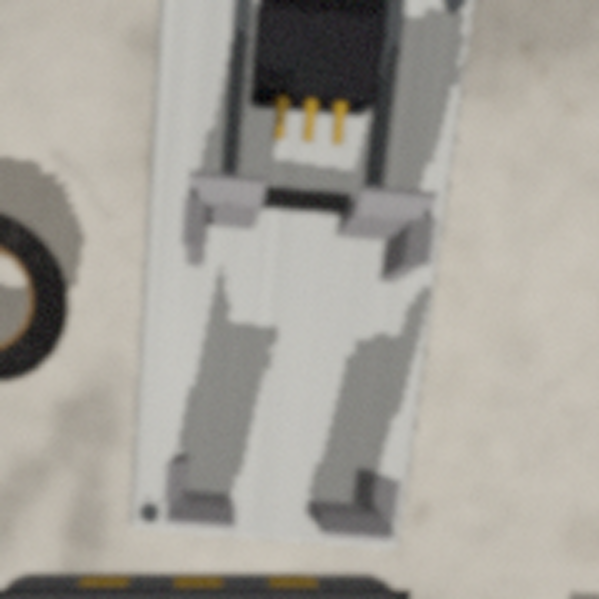

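```bash
cat > jig.py <<'E'
from h import *
d=np.load('w4.npz'); c=(d['K'],d['E'])
f=lambda p:np.array(p,float)/3.333+[260,0]
pl=w(f([[132,523],[397,543],[160,60],[430,275],[147,300]]),0.012,c)*1000
print("plate NL,NR,L far,R mid,L mid\n",pl)
print("far inner floor L,R",w(f([[200,216],[258,227],[345,236],[385,243]]),0.012,c)*1000)
print("near inner floor",w(f([[205,490],[232,493],[325,497],[358,503]]),0.012,c)*1000)
# side angles: inner faces x at floor
print("far tops z.066",w(f([[192,175],[265,188],[357,190],[435,197]]),0.066,c)*1000)
print("near tops z.066",w(f([[168,518],[233,523],[315,528],[392,534]]),0.066,c)*1000)
E
python3 jig.py
python3 - <<'E'
# same from the top view: plate outline
from h import *
im=cv2.imread("pics/top0.png")[:,:,::-1]; c=cam("top")
f=lambda p:np.array(p,float)/3.4+[240,165]
print(w(f([[55,108],[297,90],[300,216],[63,236]]),0.012,c)*1000)
print("screws",w(f([[66,117],[284,98],[70,228],[293,210]]),0.012,c)*1000)
E
```

```text
plate NL,NR,L far,R mid,L mid
 [[459.0301 -84.4087  12.    ]
 [565.6728 -78.2467  12.    ]
 [450.439   78.0542  12.    ]
 [558.6283  21.7803  12.    ]
 [455.1762  -0.8082  12.    ]]
far inner floor L,R [[471.0469  30.3244  12.    ]
 [492.6701  29.4874  12.    ]
 [524.8993  30.7264  12.    ]
 [539.9526  30.3431  12.    ]]
near inner floor [[486.2292 -67.6236  12.    ]
 [497.0014 -67.3684  12.    ]
 [533.8244 -64.0291  12.    ]
 [547.2357 -64.6175  12.    ]]
far tops z.066 [[468.0623  32.8199  66.    ]
 [491.1099  32.2034  66.    ]
 [519.6503  35.4416  66.    ]
 [544.1748  36.7135  66.    ]]
near tops z.066 [[473.8083 -73.448   66.    ]
 [496.1324 -72.1866  66.    ]
 [524.312  -70.1472  66.    ]
 [550.9327 -68.6685  66.    ]]
[[553.5595 114.5526  12.    ]
 [562.9158 -87.3011  12.    ]
 [457.7617 -86.7406  12.    ]
 [447.0569 110.5197  12.    ]]
screws [[545.8086 105.6123  12.    ]
 [556.5334 -76.2478  12.    ]
 [453.512  104.5641  12.    ]
 [462.9273 -81.0517  12.    ]]
```

The pocket centre is about (0.509, -0.018) with heading 93°. The inner length measures 96 mm, matching the spec. I hover above it with the module and check the far lips close up.

```bash
python3 -m pendant '[{"offset":[27,11,0],"delta_rot":[0,0,0],"claw":50},{"offset":[27,11,0],"delta_rot":[0,0,0],"claw":50},{"offset":[27,10,0],"delta_rot":[0,0,0.078],"claw":50},{"offset":[0,0,40],"delta_rot":[0,0,0],"claw":50},{"offset":[0,0,40],"delta_rot":[0,0,0],"claw":50},{"offset":[0,0,40],"delta_rot":[0,0,0],"claw":50},{"offset":[0,0,30],"delta_rot":[0,0,0],"claw":50},{"offset":[0,0,0],"delta_rot":[0,0,0],"claw":50},{"offset":[0,0,0],"delta_rot":[0,0,0],"claw":50},{"offset":[0,0,0],"delta_rot":[0,0,0],"claw":50}]'
python3 -c "
from h import *
im,c=snap('wrist','w5.png')
np.savez('w5.npz',K=c[0],E=c[1])
go(0.5088,-0.0175,0.265,3.1)
cv2.imwrite('pics/w5c.png',cv2.resize(im[0:300,200:460,::-1],None,fx=2,fy=2,interpolation=cv2.INTER_CUBIC))
"
```

```text
time: 11.75
tcp_pos: [0.51, -0.017, 0.2745]
tool_rot: [[-0.055, 0.999, 0.0], [0.999, 0.055, -0.0], [-0.0, 0.0, -1.0]]
ft_force: [-0.8, 0.7, -5.3]
finger_gap: 0.058
finger_force: 89.2
now [ 0.5103 -0.017   0.2752] head 3.13 offset mm [-0.4 -1.5 10.1] rotvec [0.0021 0.0003 0.0006] t 11.8
```

View pics/w5c.png

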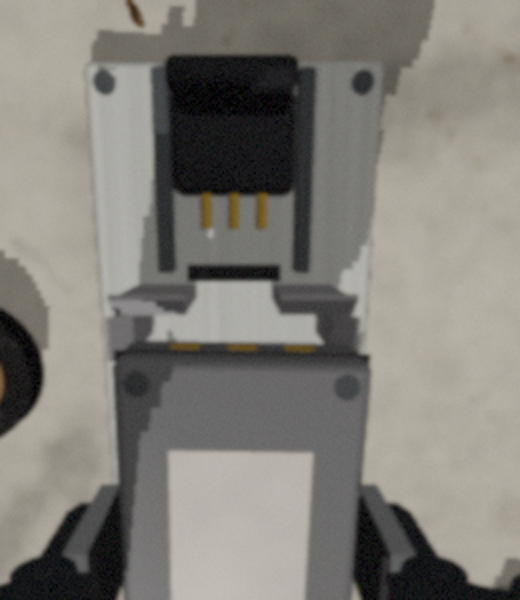

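Close view: the jig's far screws are at crop (104,82) and (362,82), the far lips run from (110,297) to (357,297), and the module edge from (117,355) to (370,357).

Run:
```python
from h import *
d=np.load('w5.npz'); c=(d['K'],d['E'])
f=lambda p:np.array(p,float)/2+[200,0]
a=w(f([[104,82],[362,82]]),.012,c)*1000; print("screws",a,a.mean(0), np.degrees(np.arctan2(*(a[1]-a[0])[[1,0]])))
b=w(f([[110,299],[357,299]]),.066,c)*1000; print("lips",b,b.mean(0))
m=w(f([[117,355],[370,357]]),.2752-.155,c)*1000; print("module front",m,m.mean(0),np.degrees(np.arctan2(*(m[1]-m[0])[[1,0]])))
for n,p in(("screws",a.mean(0)),("lips",b.mean(0))):
    y=-18; print(n,"axis x at y=-18:",p[0]+(p[1]-y)*0.053)
```

```text
screws [[454.7542 104.7711  12.    ]
 [548.6023 109.9442  12.    ]] [501.6783 107.3576  12.    ] 3.1550849411682202
lips [[467.8459  33.0194  66.    ]
 [544.1392  37.1886  66.    ]] [505.9925  35.104   66.    ]
module front [[480.9656  27.3472 120.2   ]
 [536.8292  29.9413 120.2   ]] [508.8974  28.6443 120.2   ] 2.658682284036792
screws axis x at y=-18: 508.32222882797777
lips axis x at y=-18: 508.80703542223546
```

```bash
python3 -m pendant '[{"offset":[-0.4,-1.6,0],"delta_rot":[0,0,0],"claw":50},{"offset":[0,0,10],"delta_rot":[0,0,0],"claw":50},{"offset":[0,0,10],"delta_rot":[0,0,0],"claw":50},{"offset":[0,0,10],"delta_rot":[0,0,0],"claw":50},{"offset":[0,0,10],"delta_rot":[0,0,0],"claw":50},{"offset":[0,0,0],"delta_rot":[0,0,0],"claw":50},{"offset":[0,0,0],"delta_rot":[0,0,0],"claw":50}]'
python3 -m pendant '[{"offset":[0,0,10],"delta_rot":[0,0,0],"claw":50},{"offset":[0,0,10],"delta_rot":[0,0,0],"claw":50},{"offset":[0,0,10],"delta_rot":[0,0,0],"claw":50},{"offset":[0,0,0],"delta_rot":[0,0,0],"claw":50},{"offset":[0,0,0],"delta_rot":[0,0,0],"claw":50}]'
```

```text
time: 12.38
tcp_pos: [0.5075, -0.0171, 0.2327]
tool_rot: [[-0.055, 0.998, -0.002], [0.998, 0.055, 0.0], [0.0, -0.002, -1.0]]
ft_force: [0.1, -0.5, -6.1]
finger_gap: 0.058
finger_force: 89.1
time: 12.8
tcp_pos: [0.5075, -0.0171, 0.2028]
tool_rot: [[-0.055, 0.998, -0.002], [0.998, 0.055, 0.0], [0.0, -0.002, -1.0]]
ft_force: [0.8, 0.0, -6.4]
finger_gap: 0.0578
finger_force: 89.1
```

```bash
python3 -m pendant '[{"offset":[0,1,4],"delta_rot":[0,0,0],"claw":50},{"offset":[0,0,4],"delta_rot":[0,0,0],"claw":50},{"offset":[0,0,2.5],"delta_rot":[0,0,0],"claw":50},{"offset":[0,0,0],"delta_rot":[0,0,0],"claw":50},{"offset":[0,0,0],"delta_rot":[0,0,0],"claw":50}]'
python3 -m pendant '[{"offset":[0,0,0],"delta_rot":[0,0,0],"claw":85},{"offset":[0,0,0],"delta_rot":[0,0,0],"claw":85},{"offset":[0,0,0],"delta_rot":[0,0,0],"claw":85},{"offset":[0,0,0],"delta_rot":[0,0,0],"claw":85},{"offset":[0,0,0],"delta_rot":[0,0,0],"claw":85},{"offset":[0,0,-20],"delta_rot":[0,0,0],"claw":85},{"offset":[0,0,-40],"delta_rot":[0,0,0],"claw":85},{"offset":[0,0,-40],"delta_rot":[0,0,0],"claw":85},{"offset":[0,0,-20],"delta_rot":[0,0,0],"claw":85},{"offset":[0,0,0],"delta_rot":[0,0,0],"claw":85},{"offset":[0,0,0],"delta_rot":[0,0,0],"claw":85},{"offset":[0,0,0],"delta_rot":[0,0,0],"claw":85}]'
python3 -c "
from h import *
im,c=snap('wrist','w6.png')
for r in modules(im,c,z=0.036,amin=2000): print(r)
im,c=snap('top','top3.png')
for r in modules(im,c,roi=(335,165,470,265)): print('mod',r)
go(0.4395,-0.4126,0.30,-2.2)"
```

```text
time: 13.22
tcp_pos: [0.5088, -0.0171, 0.1931]
tool_rot: [[-0.055, 0.998, -0.0], [0.998, 0.055, 0.0], [0.0, -0.0, -1.0]]
ft_force: [-0.2, -0.1, -5.3]
finger_gap: 0.0579
finger_force: 89.1
time: 14.22
tcp_pos: [0.5085, -0.0171, 0.3129]
tool_rot: [[-0.055, 0.998, -0.0], [0.998, 0.055, 0.0], [0.0, -0.0, -1.0]]
ft_force: [-0.4, -0.5, -0.4]
finger_gap: 0.0849
finger_force: 0.0
(array([326., 151.]), 507.62701416015625, 18.61431121826172, 94.00627136230469, 162.54434204101562, 92.89008593559265)
mod (array([406., 239.]), 423.78387451171875, -304.3466796875, 13.968234062194824, 33.793968200683594, 43.3325080871582)
mod (array([444., 232.]), 439.6239013671875, -411.672607421875, 57.72543716430664, 87.94309997558594, 85.31957244873047)
mod (array([443., 184.]), 575.7093505859375, -414.7946472167969, 59.37786102294922, 85.43021392822266, 87.82097625732422)
now [ 0.5084 -0.0171  0.3122] head 3.15 offset mm [-391.1  -90.5   12.2] rotvec [-0.0019 -0.0002  0.0934] t 14.3
```

View pics/w6.png

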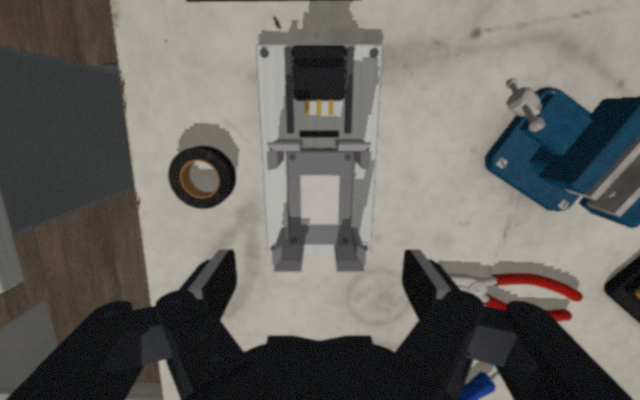

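The first heavy module is seated in the pocket, its plate at (320,200). On to the near right module.

```bash
python3 -m pendant '[{"offset":[-39,-9,0],"delta_rot":[0,0,0],"claw":85},{"offset":[-39,-9,0],"delta_rot":[0,0,0],"claw":85},{"offset":[-39,-9,0],"delta_rot":[0,0,0],"claw":85},{"offset":[-39,-9,0],"delta_rot":[0,0,0],"claw":85},{"offset":[-39,-9,0],"delta_rot":[0,0,0],"claw":85},{"offset":[-39,-9,0],"delta_rot":[0,0,0],"claw":85},{"offset":[-39,-9,0],"delta_rot":[0,0,0],"claw":85},{"offset":[-39,-9,0],"delta_rot":[0,0,0],"claw":85},{"offset":[-39,-9,0],"delta_rot":[0,0,0],"claw":85},{"offset":[-40,-9.5,0],"delta_rot":[0,0,0.09],"claw":85},{"offset":[0,0,10],"delta_rot":[0,0,0],"claw":85},{"offset":[0,0,0],"delta_rot":[0,0,0],"claw":85}]'
python3 -m pendant '[{"offset":[0,0,0],"delta_rot":[0,0,0],"claw":85},{"offset":[0,0,0],"delta_rot":[0,0,0],"claw":85}]' >/dev/null
python3 -c "
from h import *
im,c=snap('wrist','w7.png')
for r in modules(im,c,amin=1500): print(r)
go(0.4395,-0.412,0.178,-2.2)"
```

```text
time: 15.32
tcp_pos: [0.4387, -0.4141, 0.3005]
tool_rot: [[0.039, 0.999, -0.002], [0.999, -0.039, 0.002], [0.002, -0.002, -1.0]]
ft_force: [0.3, 1.6, -0.9]
finger_gap: 0.085
finger_force: 0.0
(array([319., 198.]), 439.26336669921875, -411.1543884277344, 57.44001388549805, 86.70417785644531, 85.80648040771484)
(array([469., 195.]), 575.0221557617188, -414.1556701660156, 57.58000946044922, 87.52350616455078, 83.67550659179688)
(array([99., 17.]), 273.1109619140625, -264.8547668457031, 31.066490173339844, 114.74752044677734, 178.05493927001953)
now [ 0.4402 -0.4114  0.3029] head -1.92 offset mm [ -0.8  -0.6 124.9] rotvec [-0.0008 -0.0009  0.0049] t 15.5
```

```bash
python3 -m pendant '[{"offset":[0,-0.9,35],"delta_rot":[0,0,0.038],"claw":85},{"offset":[0,0,35],"delta_rot":[0,0,0],"claw":85},{"offset":[0,0,30],"delta_rot":[0,0,0],"claw":85},{"offset":[0,0,15],"delta_rot":[0,0,0],"claw":85},{"offset":[0,0,9],"delta_rot":[0,0,0],"claw":85},{"offset":[0,0,0],"delta_rot":[0,0,0],"claw":85},{"offset":[0,0,0],"delta_rot":[0,0,0],"claw":50},{"offset":[0,0,0],"delta_rot":[0,0,0],"claw":50},{"offset":[0,0,0],"delta_rot":[0,0,0],"claw":50},{"offset":[0,0,0],"delta_rot":[0,0,0],"claw":50},{"offset":[0,0,0],"delta_rot":[0,0,0],"claw":50},{"offset":[0,0,0],"delta_rot":[0,0,0],"claw":50}]' 70
python3 -m pendant '[{"offset":[0,0,0],"delta_rot":[0,0,0],"claw":50},{"offset":[0,0,-5],"delta_rot":[0,0,0],"claw":50},{"offset":[0,0,-10],"delta_rot":[0,0,0],"claw":50},{"offset":[0,0,-10],"delta_rot":[0,0,0],"claw":50},{"offset":[0,0,0],"delta_rot":[0,0,0],"claw":50},{"offset":[0,0,0],"delta_rot":[0,0,0],"claw":50},{"offset":[0,0,0],"delta_rot":[0,0,0],"claw":50},{"offset":[0,0,0],"delta_rot":[0,0,0],"claw":50}]' 70
```

```text
time: 16.53
tcp_pos: [0.4395, -0.4126, 0.1811]
tool_rot: [[0.073, 0.997, 0.002], [0.997, -0.073, -0.001], [-0.001, 0.002, -1.0]]
ft_force: [-0.0, 4.9, 8.8]
finger_gap: 0.0587
finger_force: 75.0
time: 17.2
tcp_pos: [0.4389, -0.4123, 0.204]
tool_rot: [[0.073, 0.997, -0.0], [0.997, -0.073, 0.0], [0.0, -0.0, -1.0]]
ft_force: [-0.2, -0.3, -5.5]
finger_gap: 0.0578
finger_force: 77.5
```

Heavy again: 5.5 N. So this one tops the stack.

```bash
python3 -m pendant '[{"offset":[0,0,-35],"delta_rot":[0,0,0],"claw":50},{"offset":[0,0,-40],"delta_rot":[0,0,0],"claw":50},{"offset":[0,0,-35],"delta_rot":[0,0,0],"claw":50},{"offset":[36,4,0],"delta_rot":[0,0,0],"claw":50},{"offset":[36,4,0],"delta_rot":[0,0,0],"claw":50},{"offset":[36,4,0],"delta_rot":[0,0,0],"claw":50},{"offset":[36,4,0],"delta_rot":[0,0,0],"claw":50},{"offset":[36,4,0],"delta_rot":[0,0,0],"claw":50},{"offset":[36,4,0],"delta_rot":[0,0,0],"claw":50},{"offset":[36,4,0],"delta_rot":[0,0,0],"claw":50},{"offset":[36,4,0],"delta_rot":[0,0,0],"claw":50},{"offset":[36,3,0],"delta_rot":[0,0,0],"claw":50}]'
python3 -m pendant '[{"offset":[36,3,0],"delta_rot":[0,0,0],"claw":50},{"offset":[36,3,0],"delta_rot":[0,0,0],"claw":50},{"offset":[0,0,0],"delta_rot":[0,0,-0.064],"claw":50},{"offset":[0,0,0],"delta_rot":[0,0,-0.064],"claw":50},{"offset":[0,0,0],"delta_rot":[0,0,0],"claw":50},{"offset":[0,0,0],"delta_rot":[0,0,0],"claw":50}]'
python3 -c "
from h import *
im,c=snap('wrist','w8.png')
np.savez('w8.npz',K=c[0],E=c[1])
go(0.5088,-0.019,0.26,3.1)
cv2.imwrite('pics/w8c.png',cv2.resize(im[60:360,200:460,::-1],None,fx=2,fy=2,interpolation=cv2.INTER_CUBIC))"
```

```text
time: 18.2
tcp_pos: [0.4976, -0.0902, 0.3139]
tool_rot: [[0.073, 0.997, -0.0], [0.997, -0.073, 0.0], [0.0, -0.0, -1.0]]
ft_force: [0.3, 0.3, -5.4]
finger_gap: 0.0577
finger_force: 82.0
time: 18.7
tcp_pos: [0.5087, -0.0204, 0.3139]
tool_rot: [[-0.053, 0.999, -0.001], [0.999, 0.053, 0.0], [0.0, -0.001, -1.0]]
ft_force: [0.1, -1.0, -5.5]
finger_gap: 0.0577
finger_force: 82.0
now [ 0.5087 -0.0207  0.3139] head 3.00 offset mm [ 1.7  0.2 53.9] rotvec [-0.0006 -0.     -0.0017] t 18.8
```

View pics/w8c.png

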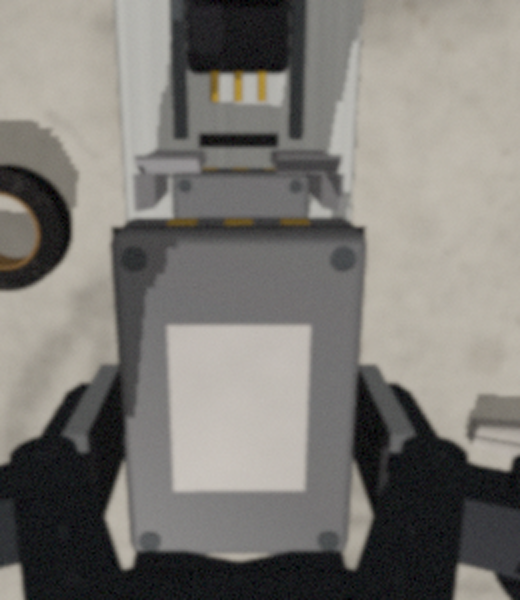

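The lower module's screws (184/296, middle 240) line up with the held module (middle 238). Lower in steps.

```bash
python3 -m pendant '[{"offset":[1.5,0.2,20],"delta_rot":[0,0,-0.002],"claw":50},{"offset":[0,0,20],"delta_rot":[0,0,0],"claw":50},{"offset":[0,0,15],"delta_rot":[0,0,0],"claw":50},{"offset":[0,0,10],"delta_rot":[0,0,0],"claw":50},{"offset":[0,0,10],"delta_rot":[0,0,0],"claw":50},{"offset":[0,0,10],"delta_rot":[0,0,0],"claw":50},{"offset":[0,0,0],"delta_rot":[0,0,0],"claw":50},{"offset":[0,0,0],"delta_rot":[0,0,0],"claw":50}]'
python3 -m pendant '[{"offset":[0,0,5],"delta_rot":[0,0,0],"claw":50},{"offset":[0,0,5],"delta_rot":[0,0,0],"claw":50},{"offset":[0,0,2.5],"delta_rot":[0,0,0],"claw":50},{"offset":[0,0,0],"delta_rot":[0,0,0],"claw":50},{"offset":[0,0,0],"delta_rot":[0,0,0],"claw":50}]'
```

```text
time: 19.42
tcp_pos: [0.509, -0.0191, 0.229]
tool_rot: [[-0.056, 0.998, -0.001], [0.998, 0.056, 0.0], [0.0, -0.001, -1.0]]
ft_force: [-0.1, 0.4, -4.9]
finger_gap: 0.0579
finger_force: 82.8
time: 19.83
tcp_pos: [0.5091, -0.019, 0.2172]
tool_rot: [[-0.057, 0.998, 0.001], [0.998, 0.057, -0.0], [-0.0, 0.001, -1.0]]
ft_force: [-2.5, 0.1, 5.7]
finger_gap: 0.0578
finger_force: 84.0
```

Contact made (+5.7 N), so it rests. Release and retreat.

```bash
python3 -m pendant '[{"offset":[0,0,0],"delta_rot":[0,0,0],"claw":85},{"offset":[0,0,0],"delta_rot":[0,0,0],"claw":85},{"offset":[0,0,0],"delta_rot":[0,0,0],"claw":85},{"offset":[0,0,0],"delta_rot":[0,0,0],"claw":85},{"offset":[0,0,0],"delta_rot":[0,0,0],"claw":85},{"offset":[0,0,-20],"delta_rot":[0,0,0],"claw":85},{"offset":[0,0,-40],"delta_rot":[0,0,0],"claw":85},{"offset":[0,0,-40],"delta_rot":[0,0,0],"claw":85},{"offset":[0,0,0],"delta_rot":[0,0,0],"claw":85},{"offset":[0,0,0],"delta_rot":[0,0,0],"claw":85},{"offset":[0,0,0],"delta_rot":[0,0,0],"claw":85}]'
python3 -c "
from h import *
im,c=snap('wrist','w9.png')
m=im.astype(int)
k=(m.min(2)>185); q=np.zeros(k.shape,bool); q[150:260,285:360]=1
for r in rects(k&q,0.060,c,300): print('plate',r)
q=np.zeros(k.shape,bool); q[130:330,250:400]=1
print(modules(im,c,z=0.060,roi=(270,140,375,260),amin=500))
im,c=snap('top','top4.png')
for r in modules(im,c,roi=(335,165,470,265)): print('mod',r)
go(0.5755,-0.4145,0.31,-5)"
```

```text
time: 20.75
tcp_pos: [0.5088, -0.019, 0.3167]
tool_rot: [[-0.057, 0.998, 0.0], [0.998, 0.057, -0.0], [-0.0, 0.0, -1.0]]
ft_force: [0.1, 0.6, 0.4]
finger_gap: 0.0851
finger_force: 0.0
[(array([328., 193.]), 510.9088134765625, -16.01992416381836, 82.41877746582031, 103.02737426757812, 93.26321792602539)]
mod (array([443., 184.]), 575.7077026367188, -414.7974853515625, 59.31827163696289, 85.42438507080078, 87.82097625732422)
now [ 0.5085 -0.019   0.3157] head 3.26 offset mm [-398.7   44.4    5.5] rotvec [-0.0018 -0.0002  0.1443] t 20.9
```

View pics/w9.png

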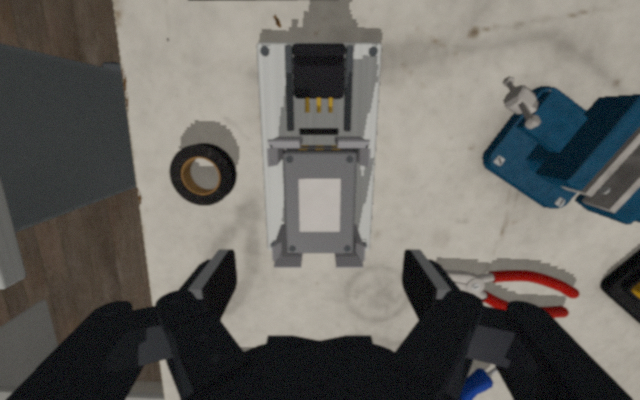

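The stack sits square in the pocket, its plate at (320,204). Now the last module.

```bash
python3 -m pendant '[{"offset":[-40,4.5,0],"delta_rot":[0,0,0],"claw":85},{"offset":[-40,4.5,0],"delta_rot":[0,0,0],"claw":85},{"offset":[-40,4.5,0],"delta_rot":[0,0,0],"claw":85},{"offset":[-40,4.5,0],"delta_rot":[0,0,0],"claw":85},{"offset":[-40,4.5,0],"delta_rot":[0,0,0],"claw":85},{"offset":[-40,4.5,0],"delta_rot":[0,0,0],"claw":85},{"offset":[-40,4.5,0],"delta_rot":[0,0,0],"claw":85},{"offset":[-40,4.5,0],"delta_rot":[0,0,0],"claw":85},{"offset":[-40,4.5,0],"delta_rot":[0,0,0],"claw":85},{"offset":[-39,4,0],"delta_rot":[0,0,0.08],"claw":85},{"offset":[0,0,10],"delta_rot":[0,0,0.08],"claw":85},{"offset":[0,0,0],"delta_rot":[0,0,0],"claw":85}]'
python3 -m pendant '[{"offset":[0,0,0],"delta_rot":[0,0,0],"claw":85},{"offset":[0,0,0],"delta_rot":[0,0,0],"claw":85}]' >/dev/null
python3 -c "
from h import *
im,c=snap('wrist')
R0=[r for r in modules(im,c,amin=1500) if 50<r[3]<65]
for r in R0:
  print(r); go(r[1]/1000,r[2]/1000,0.179,r[5]-90)"
```

```text
time: 21.85
tcp_pos: [0.5752, -0.4166, 0.303]
tool_rot: [[0.11, 0.994, -0.003], [0.994, -0.11, 0.002], [0.002, -0.003, -1.0]]
ft_force: [-0.5, 0.8, -0.6]
finger_gap: 0.0853
finger_force: 0.0
(array([320., 198.]), 575.81396484375, -415.6086120605469, 58.15070343017578, 85.4100570678711, 83.89863586425781)
now [ 0.5761 -0.4138  0.3063] head -5.73 offset mm [ -1.9  -0.  127.3] rotvec [-0.001  -0.0008  0.0065] t 22.1
```

```bash
python3 -m pendant '[{"offset":[-1.5,0,35],"delta_rot":[0,0,0.006],"claw":85},{"offset":[0,0,35],"delta_rot":[0,0,0],"claw":85},{"offset":[0,0,30],"delta_rot":[0,0,0],"claw":85},{"offset":[0,0,17],"delta_rot":[0,0,0],"claw":85},{"offset":[0,0,10],"delta_rot":[0,0,0],"claw":85},{"offset":[0,0,0],"delta_rot":[0,0,0],"claw":85},{"offset":[0,0,0],"delta_rot":[0,0,0],"claw":50},{"offset":[0,0,0],"delta_rot":[0,0,0],"claw":50},{"offset":[0,0,0],"delta_rot":[0,0,0],"claw":50},{"offset":[0,0,0],"delta_rot":[0,0,0],"claw":50},{"offset":[0,0,0],"delta_rot":[0,0,0],"claw":50},{"offset":[0,0,0],"delta_rot":[0,0,0],"claw":50}]' 60
python3 -m pendant '[{"offset":[0,0,0],"delta_rot":[0,0,0],"claw":50},{"offset":[0,0,-5],"delta_rot":[0,0,0],"claw":50},{"offset":[0,0,-10],"delta_rot":[0,0,0],"claw":50},{"offset":[0,0,-10],"delta_rot":[0,0,0],"claw":50},{"offset":[0,0,0],"delta_rot":[0,0,0],"claw":50},{"offset":[0,0,0],"delta_rot":[0,0,0],"claw":50},{"offset":[0,0,0],"delta_rot":[0,0,0],"claw":50},{"offset":[0,0,0],"delta_rot":[0,0,0],"claw":50}]'
```

```text
time: 23.07
tcp_pos: [0.5767, -0.4166, 0.1819]
tool_rot: [[0.108, 0.994, 0.002], [0.994, -0.108, -0.002], [-0.001, 0.003, -1.0]]
ft_force: [1.1, 1.9, 8.3]
finger_gap: 0.0586
finger_force: 65.1
time: 23.73
tcp_pos: [0.5758, -0.4162, 0.2044]
tool_rot: [[0.109, 0.994, -0.0], [0.994, -0.109, 0.0], [0.0, -0.0, -1.0]]
ft_force: [-0.5, -0.3, -2.1]
finger_gap: 0.0582
finger_force: 64.4
```

Empty: about 1.5 N. It goes to the mat beside the first.

```bash
python3 -m pendant '[{"offset":[0,0,-35],"delta_rot":[0,0,0],"claw":50},{"offset":[0,0,-40],"delta_rot":[0,0,0],"claw":50},{"offset":[0,0,-35],"delta_rot":[0,0,0],"claw":50},{"offset":[36.4,-10.4,0],"delta_rot":[0,0,0],"claw":50},{"offset":[36.4,-10.4,0],"delta_rot":[0,0,0],"claw":50},{"offset":[36.4,-10.4,0],"delta_rot":[0,0,0],"claw":50},{"offset":[36.4,-10.4,0],"delta_rot":[0,0,0],"claw":50},{"offset":[36.4,-10.4,0],"delta_rot":[0,0,0],"claw":50},{"offset":[36.4,-10.4,0],"delta_rot":[0,0,0],"claw":50},{"offset":[36.4,-10.4,0],"delta_rot":[0,0,0],"claw":50},{"offset":[36.4,-10.4,0],"delta_rot":[0,0,0],"claw":50},{"offset":[36.4,-10.4,0],"delta_rot":[0,0,0],"claw":50}]'
python3 -m pendant '[{"offset":[36.4,-10.4,0],"delta_rot":[0,0,0],"claw":50},{"offset":[36.4,-10.4,0],"delta_rot":[0,0,0],"claw":50},{"offset":[36.4,-10.4,0],"delta_rot":[0,0,0],"claw":50},{"offset":[36.4,-10.4,0],"delta_rot":[0,0,0],"claw":50},{"offset":[36.4,-10.4,0],"delta_rot":[0,0,0],"claw":50},{"offset":[36.4,-10.4,0],"delta_rot":[0,0,0],"claw":50},{"offset":[36.4,-10.4,0],"delta_rot":[0,0,0],"claw":50},{"offset":[36.4,-10.4,0],"delta_rot":[0,0,0],"claw":50},{"offset":[36.4,-10.4,0],"delta_rot":[0,0,0],"claw":50},{"offset":[36.4,-10.4,0],"delta_rot":[0,0,0],"claw":50},{"offset":[36.4,-10.4,0],"delta_rot":[0,0,-0.086],"claw":50},{"offset":[0,0,0],"delta_rot":[0,0,-0.086],"claw":50}]'
python3 -m pendant '[{"offset":[0,0,0],"delta_rot":[0,0,0],"claw":50},{"offset":[0,0,0],"delta_rot":[0,0,0],"claw":50}]' >/dev/null
python3 -c "
from h import *
im,c=snap('wrist','w10.png')
go(0.448,0.330,0.183,3.6)"
```

```text
time: 24.73
tcp_pos: [0.5178, -0.0789, 0.3144]
tool_rot: [[0.109, 0.994, -0.0], [0.994, -0.109, 0.0], [0.0, -0.0, -1.0]]
ft_force: [1.4, -0.8, -1.7]
finger_gap: 0.0582
finger_force: 65.3
time: 25.73
tcp_pos: [0.4474, 0.3354, 0.3146]
tool_rot: [[-0.07, 0.998, 0.001], [0.998, 0.07, 0.002], [0.002, 0.001, -1.0]]
ft_force: [-1.0, 0.5, -1.8]
finger_gap: 0.0587
finger_force: 65.3
now [0.4482 0.3293 0.3143] head 3.43 offset mm [  0.8  -0.1 131.3] rotvec [-0.0009  0.0007 -0.003 ] t 25.9
```

View pics/w10.png

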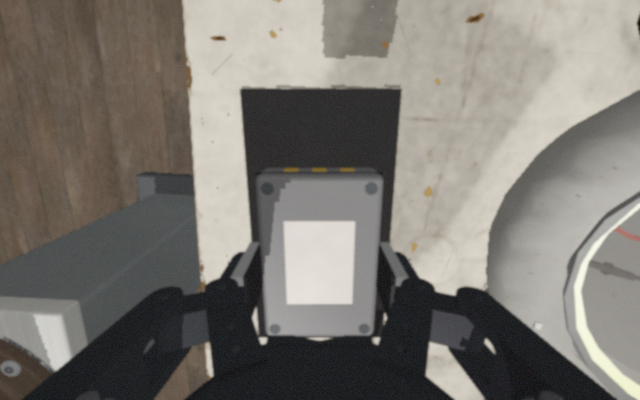

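The mat ends at row 88, the module sits fully over it, and the lamp ring starts near column 490. I check the lamp's clearance before descending.

Run:
```python
from h import *
import numpy as np
c=cam("top"); cw=cam("wrist")
# lamp rim in both views: triangulate: compare lower rim edge ray
for z in (.1,.2,.3,.4,.5):
    print(z, w([[157,195],[175,190],[195,178]],z,c)[:,:2].round(3).tolist(), "wrist rim", w([[490,250],[500,190],[545,135]],z,cw)[:,:2].round(3).tolist() if z<.27 else "")
```

```text
0.1 [[0.562, 0.358], [0.574, 0.312], [0.603, 0.259]] wrist rim [[0.571, 0.318], [0.567, 0.361], [0.587, 0.398]]
0.2 [[0.557, 0.319], [0.567, 0.277], [0.594, 0.229]] wrist rim [[0.501, 0.363], [0.5, 0.383], [0.509, 0.4]]
0.3 [[0.552, 0.28], [0.561, 0.242], [0.585, 0.199]] wrist rim 
0.4 [[0.547, 0.24], [0.555, 0.207], [0.576, 0.17]] wrist rim 
0.5 [[0.542, 0.201], [0.549, 0.172], [0.567, 0.14]] wrist rim
```

The rim is at z≈0.1, x≥0.56, so finger backs at 0.505 clear it. Descend and release.

```bash
python3 -m pendant '[{"offset":[1,0,40],"delta_rot":[0,0,0],"claw":50},{"offset":[0,0,40],"delta_rot":[0,0,0],"claw":50},{"offset":[0,0,30],"delta_rot":[0,0,0],"claw":50},{"offset":[0,0,15],"delta_rot":[0,0,0],"claw":50},{"offset":[0,0,6],"delta_rot":[0,0,0],"claw":50},{"offset":[0,0,0],"delta_rot":[0,0,0],"claw":50},{"offset":[0,0,0],"delta_rot":[0,0,0],"claw":50},{"offset":[0,0,0],"delta_rot":[0,0,0],"claw":85},{"offset":[0,0,0],"delta_rot":[0,0,0],"claw":85},{"offset":[0,0,0],"delta_rot":[0,0,0],"claw":85},{"offset":[0,0,0],"delta_rot":[0,0,0],"claw":85},{"offset":[0,0,0],"delta_rot":[0,0,0],"claw":85}]'
python3 -m pendant '[{"offset":[0,0,-20],"delta_rot":[0,0,0],"claw":85},{"offset":[0,0,-40],"delta_rot":[0,0,0],"claw":85},{"offset":[0,0,-40],"delta_rot":[0,0,0],"claw":85},{"offset":[0,0,-30],"delta_rot":[0,0,0],"claw":85},{"offset":[0,0,0],"delta_rot":[0,0,0],"claw":85},{"offset":[0,0,0],"delta_rot":[0,0,0],"claw":85}]'
python3 -c "
from h import *
im,c=snap('wrist')
for r in modules(im,c,z=0.027,amin=1500): print(r)
im,c=snap('top','top5.png')
m=im.astype(int); k=((m.max(2)-m.min(2))<8)&(m.max(2)<188); q=np.zeros(k.shape,bool); q[200:265,380:440]=1
for r in rects(cv2.morphologyEx((k&q).astype(np.uint8),cv2.MORPH_CLOSE,np.ones((5,5))),0.030,c,50): print('hs',r)
for r in modules(im,c,z=0.027,roi=(140,190,470,265)): print('mod',r)
cv2.imwrite('pics/top5c.png',cv2.resize(im[165:265,140:470,::-1],None,fx=2.4,fy=2.4,interpolation=cv2.INTER_CUBIC))
print(w([[403,233]],.03,c)); go(0.44,-0.30,0.30,0)"
```

```text
time: 26.95
tcp_pos: [0.4484, 0.331, 0.1839]
tool_rot: [[-0.063, 0.998, 0.0], [0.998, 0.063, 0.0], [0.0, 0.0, -1.0]]
ft_force: [0.6, 0.5, 0.0]
finger_gap: 0.085
finger_force: 0.0
time: 27.45
tcp_pos: [0.4487, 0.3313, 0.3156]
tool_rot: [[-0.063, 0.998, 0.003], [0.998, 0.063, 0.002], [0.002, 0.003, -1.0]]
ft_force: [-0.3, -0.7, -1.0]
finger_gap: 0.0848
finger_force: 0.0
(array([322., 292.]), 455.7374572753906, 216.6123504638672, 59.90705108642578, 90.8699722290039, 93.40198397636414)
(array([ 86., 275.]), 222.88262939453125, 231.6112060546875, 113.67100524902344, 280.3323059082031, 34.25514221191406)
(array([318., 194.]), 448.7408142089844, 331.5135498046875, 59.767269134521484, 88.87269592285156, 93.38762974739075)
hs (array([402., 234.]), 437.131103515625, -292.29754638671875, 55.87947463989258, 67.37217712402344, 88.30455017089844)
mod (array([407., 239.]), 423.830322265625, -309.3302917480469, 25.198911666870117, 33.78672790527344, 88.25028991699219)
mod (array([179., 236.]), 448.7336120605469, 326.35650634765625, 59.74836730957031, 92.39726257324219, 93.45959949493408)
mod (array([221., 233.]), 455.82574462890625, 211.93386840820312, 59.621273040771484, 90.21902465820312, 93.52852582931519)
mod (array([142., 220.]), 498.83447265625, 429.2869567871094, 10.992220878601074, 30.578628540039062, 179.05194091796875)
mod (array([289., 209.]), 510.3009948730469, 18.006378173828125, 89.02919006347656, 186.41065979003906, 90.12687748670578)
[[ 0.4398 -0.2951  0.03  ]]
now [0.448  0.3308 0.3132] head 3.61 offset mm [-629.1  -47.7   13.4] rotvec [-0.0005  0.0004  0.063 ] t 27.6
```

View pics/top5c.png

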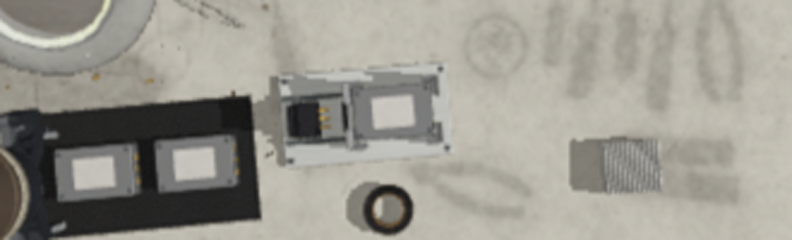

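Both empty modules lie flat on the mat, the stack sits in the jig, and the heat sink stands alone near crop (632,165). Moving above the heat sink.

```bash
python3 -m pendant '[{"offset":[-39,-3,0],"delta_rot":[0,0,0],"claw":85},{"offset":[-39,-3,0],"delta_rot":[0,0,0],"claw":85},{"offset":[-39,-3,0],"delta_rot":[0,0,0],"claw":85},{"offset":[-39,-3,0],"delta_rot":[0,0,0],"claw":85},{"offset":[-39,-3,0],"delta_rot":[0,0,0],"claw":85},{"offset":[-39,-3,0],"delta_rot":[0,0,0],"claw":85},{"offset":[-39,-3,0],"delta_rot":[0,0,0],"claw":85},{"offset":[-39,-3,0],"delta_rot":[0,0,0],"claw":85},{"offset":[-39,-3,0],"delta_rot":[0,0,0],"claw":85},{"offset":[-39,-3,0],"delta_rot":[0,0,0],"claw":85},{"offset":[-39,-3,0],"delta_rot":[0,0,0],"claw":85},{"offset":[-39,-3,0],"delta_rot":[0,0,0],"claw":85}]'
python3 -m pendant '[{"offset":[-39,-3,0],"delta_rot":[0,0,0],"claw":85},{"offset":[-39,-3,0],"delta_rot":[0,0,0],"claw":85},{"offset":[-39,-3,0],"delta_rot":[0,0,0],"claw":85},{"offset":[-39,-3,0],"delta_rot":[0,0,0.063],"claw":85},{"offset":[0,0,13],"delta_rot":[0,0,0],"claw":85},{"offset":[0,0,0],"delta_rot":[0,0,0],"claw":85},{"offset":[0,0,0],"delta_rot":[0,0,0],"claw":85},{"offset":[0,0,0],"delta_rot":[0,0,0],"claw":85}]'
python3 -c "
from h import *
im,c=snap('wrist','w11.png')
np.savez('w11.npz',K=c[0],E=c[1])
go(0.44,-0.295,0.30,0)
cv2.imwrite('pics/w11c.png',cv2.resize(im[130:270,250:390,::-1],None,fx=4,fy=4,interpolation=cv2.INTER_CUBIC))"
```

```text
time: 28.55
tcp_pos: [0.4409, -0.1401, 0.3123]
tool_rot: [[-0.063, 0.998, -0.003], [0.998, 0.063, 0.001], [0.001, -0.002, -1.0]]
ft_force: [1.3, 0.6, 0.2]
finger_gap: 0.0853
finger_force: 0.0
time: 29.22
tcp_pos: [0.4394, -0.2939, 0.3]
tool_rot: [[-0.001, 1.0, -0.002], [1.0, 0.001, 0.002], [0.002, -0.002, -1.0]]
ft_force: [0.2, 0.2, 0.5]
finger_gap: 0.0851
finger_force: 0.0
now [ 0.4397 -0.2938  0.3004] head 0.07 offset mm [-1.2  0.3  0.4] rotvec [-0.0011 -0.0009  0.0012] t 29.3
```

View pics/w11c.png

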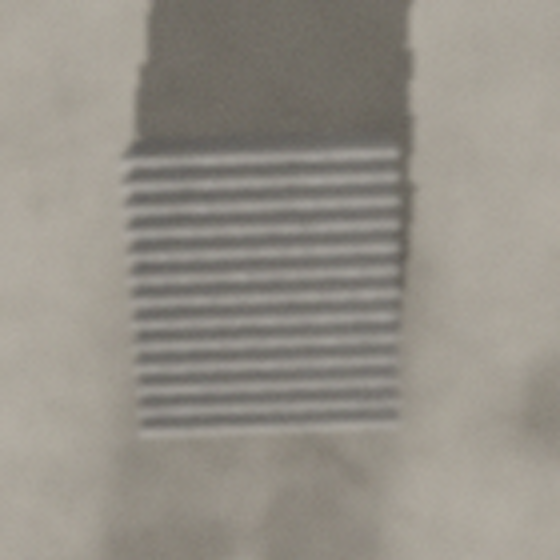

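The heat sink's top corners are at crop (130,152), (398,150), (399,430) and (141,433), with the fins along world x.

Run:
```python
from h import *
d=np.load('w11.npz'); c=(d['K'],d['E'])
p=w(np.array([[130,152],[398,150],[399,430],[141,433]])/4+[250,130],.03,c)*1000
print(p[:,:2],p.mean(0)); 
for a,b in((0,1),(1,2),(2,3),(3,0)): v=p[b]-p[a]; print(np.hypot(*v[:2]),np.degrees(np.arctan2(v[1],v[0])))
m=p.mean(0)/1000
go(m[0],m[1],0.183,0.6)
# stack top module pose
cw=None
im=cv2.imread("pics/w9.png")
```

```text
[[ 408.1265 -263.4553]
 [ 464.9983 -262.9695]
 [ 467.2404 -327.3144]
 [ 408.3368 -328.1319]] [ 437.1755 -295.4678   30.    ]
56.87392881753129 0.48944309620944804
64.38402958259522 -88.00438767611452
58.90920451046844 -179.20490395497242
64.67694836771079 90.18635681363057
now [ 0.4397 -0.2938  0.3004] head 0.07 offset mm [ -1.8  -2.4 117.4] rotvec [-0.0011 -0.0009 -0.0092] t 29.3
```

```bash
python3 -m pendant '[{"offset":[-1.8,-2.4,35],"delta_rot":[0,0,-0.009],"claw":85},{"offset":[0,0,35],"delta_rot":[0,0,0],"claw":85},{"offset":[0,0,25],"delta_rot":[0,0,0],"claw":85},{"offset":[0,0,15],"delta_rot":[0,0,0],"claw":85},{"offset":[0,0,7],"delta_rot":[0,0,0],"claw":85},{"offset":[0,0,0],"delta_rot":[0,0,0],"claw":85},{"offset":[0,0,0],"delta_rot":[0,0,0],"claw":50},{"offset":[0,0,0],"delta_rot":[0,0,0],"claw":50},{"offset":[0,0,0],"delta_rot":[0,0,0],"claw":50},{"offset":[0,0,0],"delta_rot":[0,0,0],"claw":50},{"offset":[0,0,0],"delta_rot":[0,0,0],"claw":50},{"offset":[0,0,0],"delta_rot":[0,0,0],"claw":50}]' 50
python3 -m pendant '[{"offset":[0,0,0],"delta_rot":[0,0,0],"claw":50},{"offset":[0,0,-5],"delta_rot":[0,0,0],"claw":50},{"offset":[0,0,-10],"delta_rot":[0,0,0],"claw":50},{"offset":[0,0,-10],"delta_rot":[0,0,0],"claw":50},{"offset":[0,0,0],"delta_rot":[0,0,0],"claw":50},{"offset":[0,0,0],"delta_rot":[0,0,0],"claw":50},{"offset":[0,0,0],"delta_rot":[0,0,0],"claw":50}]'
python3 - <<'E'
from h import *
s=bot.read_state(); print(s["tcp_pos"]); go(0.5088,-0.018,0.314,3.1)
im=cv2.imread("pics/w9.png")
cv2.imwrite('pics/w9c.png',cv2.resize(im[130:270,260:380],None,fx=5,fy=4.2,interpolation=cv2.INTER_CUBIC)[:588])
E
```

```text
time: 30.27
tcp_pos: [0.4378, -0.2967, 0.1852]
tool_rot: [[-0.009, 1.0, 0.002], [1.0, 0.009, -0.001], [-0.001, 0.002, -1.0]]
ft_force: [1.1, 2.5, 5.0]
finger_gap: 0.0588
finger_force: 53.0
time: 30.85
tcp_pos: [0.4374, -0.2966, 0.209]
tool_rot: [[-0.009, 1.0, 0.001], [1.0, 0.009, -0.0], [-0.0, 0.001, -1.0]]
ft_force: [0.4, -0.4, -0.9]
finger_gap: 0.0589
finger_force: 54.5
[ 0.4374 -0.2966  0.209 ]
now [ 0.4374 -0.2966  0.209 ] head 0.51 offset mm [ 277.9   74.  -105. ] rotvec [ 0.0006  0.0005 -0.0452] t 30.9
```

```bash
python3 -m pendant '[{"offset":[0,0,-35],"delta_rot":[0,0,0],"claw":50},{"offset":[0,0,-40],"delta_rot":[0,0,0],"claw":50},{"offset":[0,0,-35],"delta_rot":[0,0,0],"claw":50},{"offset":[34.6,9.3,0],"delta_rot":[0,0,0],"claw":50},{"offset":[34.6,9.3,0],"delta_rot":[0,0,0],"claw":50},{"offset":[34.6,9.3,0],"delta_rot":[0,0,0],"claw":50},{"offset":[34.6,9.3,0],"delta_rot":[0,0,0],"claw":50},{"offset":[34.6,9.3,0],"delta_rot":[0,0,0],"claw":50},{"offset":[34.6,9.3,0],"delta_rot":[0,0,0],"claw":50},{"offset":[34.6,9.3,0],"delta_rot":[0,0,0],"claw":50},{"offset":[34.6,9.3,0],"delta_rot":[0,0,-0.045],"claw":50},{"offset":[0,0,0],"delta_rot":[0,0,0],"claw":50}]'
python3 -m pendant '[{"offset":[0,0,0],"delta_rot":[0,0,0],"claw":50},{"offset":[0,0,0],"delta_rot":[0,0,0],"claw":50}]' >/dev/null
python3 -c "
from h import *
im,c=snap('wrist','w12.png')
np.savez('w12.npz',K=c[0],E=c[1])
go(0.509,-0.019,0.245,3.1)
cv2.imwrite('pics/w12c.png',cv2.resize(im[110:350,220:420,::-1],None,fx=2.5,fy=2.5,interpolation=cv2.INTER_CUBIC))"
```

```text
time: 31.85
tcp_pos: [0.5101, -0.0144, 0.3184]
tool_rot: [[-0.06, 0.998, 0.0], [0.998, 0.06, 0.001], [0.001, 0.0, -1.0]]
ft_force: [-0.2, -0.1, -1.4]
finger_gap: 0.0588
finger_force: 55.2
now [ 0.509  -0.0196  0.3184] head 3.07 offset mm [ 0.6  0.1 73.4] rotvec [-0.0008  0.     -0.0005] t 32.1
```

View pics/w12c.png

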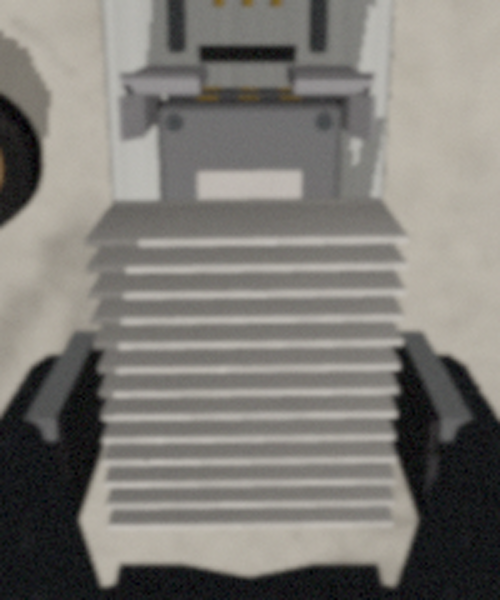

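The heat sink (middle 248) lines up with the stack (middle 249), fins up. Lower it.

```bash
python3 -m pendant '[{"offset":[0.5,0,25],"delta_rot":[0,0,0],"claw":50},{"offset":[0,0,20],"delta_rot":[0,0,0],"claw":50},{"offset":[0,0,15],"delta_rot":[0,0,0],"claw":50},{"offset":[0,0,7],"delta_rot":[0,0,0],"claw":50},{"offset":[0,0,4],"delta_rot":[0,0,0],"claw":50},{"offset":[0,0,2],"delta_rot":[0,0,0],"claw":50},{"offset":[0,0,0],"delta_rot":[0,0,0],"claw":50},{"offset":[0,0,0],"delta_rot":[0,0,0],"claw":50},{"offset":[0,0,0],"delta_rot":[0,0,0],"claw":50}]'
```

```text
time: 32.82
tcp_pos: [0.5094, -0.0187, 0.2464]
tool_rot: [[-0.054, 0.999, 0.001], [0.999, 0.054, -0.0], [-0.0, 0.001, -1.0]]
ft_force: [-0.5, 0.5, -1.6]
finger_gap: 0.0589
finger_force: 55.2
```

```bash
python3 -m pendant '[{"offset":[0,-0.3,1],"delta_rot":[0,0,0],"claw":50},{"offset":[0,0,1],"delta_rot":[0,0,0],"claw":50},{"offset":[0,0,0],"delta_rot":[0,0,0],"claw":50},{"offset":[0,0,0],"delta_rot":[0,0,0],"claw":50}]'
```

```text
time: 33.15
tcp_pos: [0.5092, -0.0186, 0.2452]
tool_rot: [[-0.054, 0.999, 0.002], [0.999, 0.054, -0.0], [-0.0, 0.002, -1.0]]
ft_force: [-6.0, -0.5, 27.1]
finger_gap: 0.0585
finger_force: 58.5
```

Firm contact. Ease up 1 mm, then release.

```bash
python3 -m pendant '[{"offset":[0,0,-1],"delta_rot":[0,0,0],"claw":50},{"offset":[0,0,0],"delta_rot":[0,0,0],"claw":50},{"offset":[0,0,0],"delta_rot":[0,0,0],"claw":85},{"offset":[0,0,0],"delta_rot":[0,0,0],"claw":85},{"offset":[0,0,0],"delta_rot":[0,0,0],"claw":85},{"offset":[0,0,0],"delta_rot":[0,0,0],"claw":85},{"offset":[0,0,0],"delta_rot":[0,0,0],"claw":85},{"offset":[0,0,-20],"delta_rot":[0,0,0],"claw":85},{"offset":[0,0,-40],"delta_rot":[0,0,0],"claw":85},{"offset":[0,0,-30],"delta_rot":[0,0,0],"claw":85},{"offset":[0,0,0],"delta_rot":[0,0,0],"claw":85},{"offset":[0,0,0],"delta_rot":[0,0,0],"claw":85}]'
python3 -m pendant '[{"offset":[0,0,0],"delta_rot":[0,0,0],"claw":85}]' >/dev/null
python3 -c "
from h import *
im,c=snap('wrist','w13.png')
np.savez('w13.npz',K=c[0],E=c[1])
print(bot.read_state()['tcp_pos'])
cv2.imwrite('pics/w13c.png',cv2.resize(im[20:270,220:420,::-1],None,fx=2.4,fy=2.4,interpolation=cv2.INTER_CUBIC))"
```

```text
time: 34.15
tcp_pos: [0.5094, -0.0187, 0.3364]
tool_rot: [[-0.054, 0.999, 0.004], [0.999, 0.054, -0.0], [-0.001, 0.004, -1.0]]
ft_force: [-0.9, -0.8, -1.2]
finger_gap: 0.0852
finger_force: 0.0
[ 0.5085 -0.0186  0.334 ]
```

View pics/w13c.png

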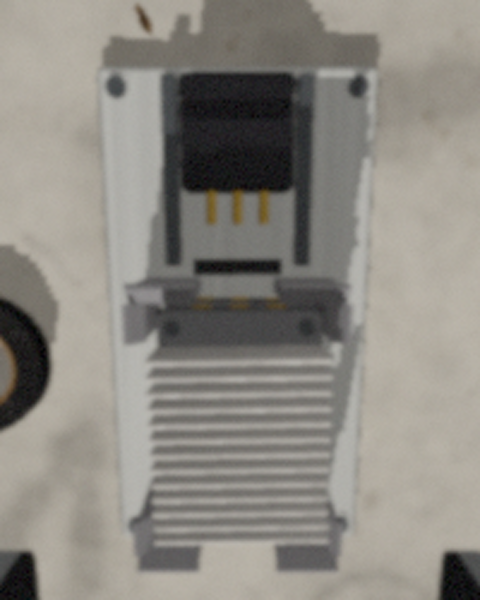

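The heat sink sits on the stack, fins up, with top corners at crop (150,360), (333,358), (328,543) and (157,545). The slide tab's outer top edge is at row 73, columns 182–293. I've gone over the limit of 14 viewed pictures (16 so far), so I'll rely on numbers only from here.

Run:
```python
from h import *
d=np.load('w13.npz'); c=(d['K'],d['E'])
f=lambda p:np.array(p,float)/2.4+[220,20]
p=w(f([[150,360],[333,358],[328,543],[157,545]]),.09,c)*1000; print(p[:,:2],p.mean(0))
u=np.array([-np.sin(np.radians(3.1)),np.cos(np.radians(3.1))])
t=w(f([[182,73],[293,73],[182,105],[293,105]]),.074,c)*1000; print("tab",t[:,:2])
print("along jig y from pocket centre:",(t[:,:2]-[508.8,-17.8])@u)
top=cam("top"); print("tab in top", proj(np.r_[[[0.5025,0.105,0.074]]],top))
im=cv2.imread("pics/top5.png")
print(im[205:222,258:275].max(2))
```

```text
[[479.3815  12.8022]
 [537.1841  16.5623]
 [541.487  -47.3717]
 [482.9035 -51.2694]] [510.239  -17.3192  90.    ]
tab [[485.6357  98.3713]
 [519.2849 100.2005]
 [485.9089  89.5162]
 [519.9687  91.3664]]
along jig y from pocket centre: [117.254  117.2609 108.397  108.4027]
tab in top [[256.7402 214.9237]]
[[115 111 102  95  97 100  96  81  75  69  66  64  62  59  65  66  66]
 [ 93  90  90  88  85  92  88  75  80  73  69  68  67  68  86 105 108]
 [118 116 115  98  80  85  77  71  84  73  68  67  67  67  86 127 137]
 [137 126 117  86  56  52  45  40  44  43  44  44  44  42  51 122 135]
 [136  97  64  44  30  30  37  40  39  41  39  42  40  37  44 112 132]
 [134  83  40  38  28  30  37  41  40  41  42  40  42  40  62 134 155]
 [135  83  39  39  29  29  38  40  41  41  41  42  40  42  70 145 163]
 [136  84  39  41  32  28  38  41  41  43  42  42  42  40  43  99 133]
 [137  87  42  42  30  26  37  41  41  42  42  42  42  40  48 120 160]
 [136  90  45  40  29  26  38  40  41  41  41  42  42  40  56 137 171]
 [135  95  49  40  30  26  36  40  42  40  41  42  42  41  45  93 131]
 [134 101  55  41  31  28  30  40  42  42  42  42  41  42  39  65 120]
 [134 101  55  41  32  24  32  40  43  41  42  41  41  38  38  81 123]
 [134 101  56  40  32  28  32  39  42  43  42  41  42  34  34  81 125]
 [133 108  62  41  36  28  33  41  40  42  43  41  42  32  27  48 123]
 [132 116  68  41  35  27  33  39  40  41  42  42  41  33  30  43 122]
 [132 125  80  50  41  35  38  42  44  42  40  48  49  42  51  62 123]]
```

Heat sink centre (0.5102, -0.0173) is about 1.4 mm off the pocket centre, which is fine. The tab's outer face is 117 mm along the jig from the pocket centre. I close the fingers and go behind it.

```bash
python3 -m pendant '[{"offset":[36,0,0],"delta_rot":[0,0,0],"claw":0},{"offset":[36,0,0],"delta_rot":[0,0,0],"claw":0},{"offset":[36,0,0],"delta_rot":[0,0,0],"claw":0},{"offset":[33,0,0],"delta_rot":[0,0,0],"claw":0},{"offset":[0,0,0],"delta_rot":[0,0,0],"claw":0},{"offset":[0,0,0],"delta_rot":[0,0,0],"claw":0},{"offset":[0,0,0],"delta_rot":[0,0,0],"claw":0},{"offset":[0,0,0],"delta_rot":[0,0,0],"claw":0}]' 30
python3 -c "
from h import *
go(0.5012,0.122,0.213,3.1)"
```

```text
time: 34.95
tcp_pos: [0.5012, 0.1213, 0.334]
tool_rot: [[-0.053, 0.999, -0.001], [0.999, 0.053, -0.0], [-0.0, -0.001, -1.0]]
ft_force: [0.1, -1.2, 0.3]
finger_gap: -0.0002
finger_force: 0.0
now [0.5012 0.1213 0.334 ] head 3.06 offset mm [  0.7   0.2 121. ] rotvec [-0.0013  0.0003 -0.0008] t 35.0
```

```bash
python3 -m pendant '[{"offset":[3,0,30],"delta_rot":[0,0,0],"claw":0},{"offset":[0,0,30],"delta_rot":[0,0,0],"claw":0},{"offset":[0,0,30],"delta_rot":[0,0,0],"claw":0},{"offset":[0,0,20],"delta_rot":[0,0,0],"claw":0},{"offset":[0,0,11],"delta_rot":[0,0,0],"claw":0},{"offset":[0,0,0],"delta_rot":[0,0,0],"claw":0},{"offset":[0,0,0],"delta_rot":[0,0,0],"claw":0}]'
python3 -m pendant '[{"offset":[-5,0,0],"delta_rot":[0,0,0],"claw":0},{"offset":[-5,0,0],"delta_rot":[0,0,0],"claw":0},{"offset":[-5,0,0],"delta_rot":[0,0,0],"claw":0},{"offset":[-3,0,0],"delta_rot":[0,0,0],"claw":0},{"offset":[-3,0,0],"delta_rot":[0,0,0],"claw":0},{"offset":[-3,0,0],"delta_rot":[0,0,0],"claw":0}]'
```

```text
time: 35.53
tcp_pos: [0.5013, 0.1245, 0.2138]
tool_rot: [[-0.053, 0.999, -0.001], [0.999, 0.053, -0.0], [-0.0, -0.001, -1.0]]
ft_force: [-0.0, 0.9, -0.4]
finger_gap: 0.0001
finger_force: 0.0
time: 36.03
tcp_pos: [0.5027, 0.1008, 0.2141]
tool_rot: [[-0.054, 0.999, 0.001], [0.999, 0.054, 0.0], [0.0, 0.001, -1.0]]
ft_force: [0.8, 2.3, 0.6]
finger_gap: -0.0003
finger_force: 1.1
```

```bash
python3 -m pendant '[{"offset":[-3,0,0],"delta_rot":[0,0,0],"claw":0},{"offset":[-3,0,0],"delta_rot":[0,0,0],"claw":0},{"offset":[-3,0,0],"delta_rot":[0,0,0],"claw":0},{"offset":[-3,0,0],"delta_rot":[0,0,0],"claw":0},{"offset":[-3,0,0],"delta_rot":[0,0,0],"claw":0}]'
```

```text
time: 36.45
tcp_pos: [0.5033, 0.0869, 0.2139]
tool_rot: [[-0.053, 0.999, 0.0], [0.999, 0.053, 0.001], [0.001, 0.0, -1.0]]
ft_force: [-6.9, 61.2, 9.7]
finger_gap: -0.0001
finger_force: 30.7
```

The force jumped to 61 N: it's hard against something, probably the stop. I back off and check the slide's position.

```bash
python3 -m pendant '[{"offset":[4,0,0],"delta_rot":[0,0,0],"claw":0},{"offset":[20,0,0],"delta_rot":[0,0,0],"claw":0},{"offset":[15,0,0],"delta_rot":[0,0,0],"claw":0},{"offset":[0,0,-40],"delta_rot":[0,0,0],"claw":0},{"offset":[0,0,-40],"delta_rot":[0,0,0],"claw":0},{"offset":[0,0,-40],"delta_rot":[0,0,0],"claw":0},{"offset":[-36,0,0],"delta_rot":[0,0,0],"claw":0},{"offset":[-36,0,0],"delta_rot":[0,0,0],"claw":0},{"offset":[-36,0,0],"delta_rot":[0,0,0],"claw":0},{"offset":[-35,0,0],"delta_rot":[0,0,0],"claw":0},{"offset":[0,0,0],"delta_rot":[0,0,0],"claw":0},{"offset":[0,0,0],"delta_rot":[0,0,0],"claw":0}]'
python3 - <<'E'
from h import *
bot.read_camera('top')
im,c=snap('wrist','w14.png')
u=np.array([-np.sin(np.radians(3.1)),np.cos(np.radians(3.1))]); v=np.array([u[1],-u[0]])
def prof(im,c):
    # brightness along the jig axis sampled on plane z=.074 and .09
    for z,rng in((.074,range(60,125,2)),):
        P=np.array([np.r_[np.array([.5088,-.0178])+u*a/1000,z] for a in rng])
        q=proj(P,c).round().astype(int); print([(a,int(im[y,x].max())) for a,(x,y) in zip(rng,q)])
prof(im,c)
d=np.load('w13.npz'); prof(cv2.imread('pics/w13.png')[:,:,::-1],(d['K'],d['E']))
# heat sink: fins by local row contrast, projected on z=.09
g=cv2.cvtColor(im,cv2.COLOR_RGB2GRAY).astype(np.float32); 
k=(np.abs(cv2.Sobel(g,cv2.CV_32F,0,1))>40); q=np.zeros(k.shape,bool); q[160:255,275:368]=1
k=cv2.morphologyEx((k&q).astype(np.uint8),cv2.MORPH_CLOSE,np.ones((5,5))); k=cv2.morphologyEx(k,cv2.MORPH_OPEN,np.ones((9,9)))
for r in rects(k,.09,c,500): print('hs',r)
E
```

```text
time: 37.45
tcp_pos: [0.5086, -0.0194, 0.3335]
tool_rot: [[-0.051, 0.999, -0.001], [0.999, 0.051, -0.0], [-0.0, -0.001, -1.0]]
ft_force: [-0.1, 0.5, -0.9]
finger_gap: -0.0002
finger_force: 0.0
[(60, 117), (62, 115), (64, 86), (66, 24), (68, 30), (70, 21), (72, 26), (74, 22), (76, 25), (78, 24), (80, 30), (82, 29), (84, 25), (86, 27), (88, 37), (90, 37), (92, 40), (94, 83), (96, 128), (98, 129), (100, 128), (102, 130), (104, 130), (106, 130), (108, 129), (110, 130), (112, 129), (114, 131), (116, 129), (118, 126), (120, 122), (122, 119), (124, 122)]
[(60, 21), (62, 35), (64, 119), (66, 121), (68, 122), (70, 121), (72, 122), (74, 117), (76, 119), (78, 120), (80, 117), (82, 116), (84, 78), (86, 22), (88, 20), (90, 27), (92, 22), (94, 29), (96, 24), (98, 34), (100, 40), (102, 37), (104, 31), (106, 25), (108, 24), (110, 26), (112, 30), (114, 38), (116, 34), (118, 101), (120, 114), (122, 117), (124, 115)]
hs (array([321., 206.]), 510.02740478515625, -14.488937377929688, 70.08173370361328, 74.04608917236328, 92.98545932769775)
```

The slide moved 23.7 mm, starting from "near out", and took over 60 N without further motion, so it is at its stop. One last numeric check of everything before handing in.

```bash
python3 -m pendant '[{"offset":[-40,0,-20],"delta_rot":[0,0,0],"claw":40},{"offset":[-40,0,-20],"delta_rot":[0,0,0],"claw":40},{"offset":[-40,0,0],"delta_rot":[0,0,0],"claw":40},{"offset":[-40,0,0],"delta_rot":[0,0,0],"claw":40},{"offset":[0,0,0],"delta_rot":[0,0,0],"claw":40},{"offset":[0,0,0],"delta_rot":[0,0,0],"claw":40}]' | head -2
python3 - <<'E'
from h import *
def hs(im,c):
    g=cv2.cvtColor(im,cv2.COLOR_RGB2GRAY).astype(np.float32)
    k=(np.abs(cv2.Sobel(g,cv2.CV_32F,0,1))>40); q=np.zeros(k.shape,bool); q[160:255,275:368]=1
    k=cv2.morphologyEx((k&q).astype(np.uint8),cv2.MORPH_CLOSE,np.ones((5,5))); k=cv2.morphologyEx(k,cv2.MORPH_OPEN,np.ones((9,9)))
    return rects(k,.09,c,500)
d=np.load('w13.npz'); print('hs before slide',hs(cv2.imread('pics/w13.png')[:,:,::-1],(d['K'],d['E'])))
im,c=snap('top','top6.png')
for r in modules(im,c,z=0.027,roi=(145,190,255,265)): print('mat',r)
o=cv2.imread('pics/top0.png')[:,:,::-1]
D=(np.abs(im.astype(int)-o).max(2)>40).astype(np.uint8); D=cv2.morphologyEx(D,cv2.MORPH_OPEN,np.ones((3,3)))
for r in cv2.connectedComponentsWithStats(D)[2][1:]:
    if r[4]>25: print('changed',r)
E
```

```text
time: 38.05
tcp_pos: [0.5173, -0.1726, 0.3708]
hs before slide [(array([321., 206.]), 509.83135986328125, -14.771907806396484, 70.27630615234375, 72.81005859375, 94.17518615722656)]
mat (array([180., 236.]), 448.87481689453125, 326.05633544921875, 60.49515151977539, 93.88066864013672, 93.45926427841187)
mat (array([221., 233.]), 455.9499816894531, 211.94166564941406, 60.37969970703125, 90.2188720703125, 93.52909660339355)
changed [  210   151   253   130 14198]
changed [   0  155  269   93 9460]
changed [283 200  30  24 280]
changed [259 207  11  16 156]
changed [273 206  10  16 140]
changed [316 206   4   9  35]
changed [205 221  35  24 743]
changed [163 225  35  24 760]
changed [ 47 237   8   6  42]
changed [   0  251  196   37 4248]
changed [318 288   9  10  69]
changed [ 538  298  102  102 3700]
changed [320 304  15  18 169]
changed [337 319  12  11 104]
changed [633 319   7   7  45]
changed [607 320  11   7  70]
changed [360 327  28   9 115]
changed [306 333  53  19 600]
changed [ 216  334   88   61 2453]
changed [609 335   8   7  50]
changed [631 334   9   7  61]
changed [424 338   6   7  30]
changed [ 318  360  152   40 3944]
changed [198 381  18   6  84]
changed [479 389  31   8 155]
changed [186 395  36   5 117]
changed [514 396  11   4  33]
```

```bash
python3 -c "
from workcell import bot
print(bot.close_job())"
```

```text
the job is handed in; nothing more can be done
None
```

I handed the job in at about 38 s: the two heavy modules are stacked in the jig pocket, the two empty ones lie flat on the mat, the heat sink is fins up on the stack (about 1.5 mm off centre), and the slide was pushed in last. The slide moved 23.7 mm and then took 61 N without going further, so I took that as its stop. No verdict came back, and I viewed 16 pictures, two over the limit of 14.

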